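Stack the carrier on the inclined tube rotator

ROBOT

A 6-joint arm with a two-finger parallel gripper is mounted at the origin on the work surface. World frame = base frame: x ahead of the robot, y to its left, z up, the work surface at z = 0. Lengths are in mm, angles in degrees, forces in N, time in s.
With the tool pointing down it reaches from about 150 to 775 mm from the base axis. Payload 6.1 kg.
Tool frame: the origin (TCP) lies on the centre line of the jaws, within the pads' length; the fingertips stand 19 mm ahead of it and the grasp point (between the pads) is the TCP; z points along the fingers, y is the direction in which the jaws open and shut (so a half turn about z gives the same grasp; the last joint's range is limited). The gripper opens to 85 mm and grips with 20 to 120 N. Pads are 22 mm wide; open, the fingers measure 114 mm over their backs; the gripper's body (76 mm by 85 mm) begins 54 mm behind the grasp point. The pads swing forward as they close: fully open they stand 13 mm farther back than shut.
Start: joints at [66.979, 7.208, -2.269, 80.523, 0, 90], TCP at [205.307, 483.174, 250.295] pointing down, gripper open.
Joint ranges: [-155.77, 155.77], [-54.66, 111.73], [-72.52, 77.12], [-102.08, 115.82], [-83.92, 84.16], [-180, 180]. Speed limits (degrees/s): [136.94, 136.94, 172.46, 180, 180, 180].

INTERFACE

Orientations are given as a 3x3 rotation matrix whose columns are the frame's x, y, z axes.
In Python, from workcell import manip gives the robot as it stands.
- The arm moves only by the tool arm_command, never from a script. Its argument "targets" is a list of rows, each an object of numbers: "hand": the closure, from 0 (fully open) to 1 (shut); "x", "y", "z": the shift along the tool's x, y, z as a fraction of full scale; "wx", "wy", "wz": the turn, a rotation vector about the tool's x, y, z as a fraction of full scale. In form: [{"hand": .., "x": .., "y": .., "z": .., "wx": .., "wy": .., "wz": ..}, ...]. A call has 1 to 12 rows; each row shifts and turns the pose as measured when the row begins, along the tool's axes as they then stand; what a row does not reach is not made up. Full scale, the value 1, is 2 cm for a shift and 360 degrees for a turn. A row lasts 1/12 s, in which the tool goes at most 41.7 mm and 7.16 degrees, less where a joint would pass 70% of its speed; a pose out of reach is approached as far as the arm can. A call with a number of a shift or a turn outside -1 to 1 is refused whole. A call with a gripper value outside its range is refused whole. The fingers move at their own pace and stop on an object; the grip force is fixed at half the most. Time passes only in rows, so rows that do not move let the fingers close. It gives the time, the measured TCP pose, the force and the opening at its end, in the units of the state.
- manip.get_state(): the state, without advancing time (a new reading comes with each control period).
- manip.capture(name): name is "side" or "top" or "wrist"; returns a dict with "frame" (400x640x3 uint8, red, green, blue), "z_map" (400x640 float32, mm along the optical axis (not along the pixel's ray), 0 where there is no reading), "fx", "fy", "cx", "cy" (pixels), "extrinsics" (4x4, takes a point from camera to world coordinates); the wrist camera has in their place "T_tool_cam" (4x4, takes a point from camera to tool coordinates, whose origin is the TCP and whose axes are the flange's). Camera axes: x right, y up, looking along -z (the intrinsics and any distortion apply to the point x, -y, -z); pixel columns grow to the right and rows downward; lengths in mm; the calibration is good to about 2 mm. The wrist camera is an equidistant fisheye: a pixel r from the principal point sees the ray r / f radians off the axis. A picture is of the moment at which its call begins: read the wrist's pose just before it.
- manip.hand_in(): hands the job in, once; it reports no verdict.
The state is a dict: "time_s": time; "joint_pos": joint angles; "qd": joint speeds; "tau": joint torques, N m; "ee_pos": TCP position; "tcp_rot": TCP orientation; "force": force on the tool from outside, world axes, zero at the start; "torque": the same for the moment, N m; "grip_width": finger opening in mm.
Only numpy, scipy, OpenCV 4.12 (cv2) and the standard library are available. Lean on these libraries where they do the work, as an engineer would, in place of code of your own. Each camera call takes 0.05 s, during which the arm holds its last target.

TASK

Make the tube rotator ready: thread the plain spacer sleeve, then the flat tube-carrier disc, then the flanged bushing (flange first) onto its leaning spindle. Each must sit fully home, the spacer against the spindle's shoulder and each next part flat on the one below. Leave everything else on the bench standing where it is.

Things in the scene. Friction and masses are not known exactly. Their poses are not given: they have to be found in the camera images.
- spindle: fixed spindle of the tube rotator (white motor drum on a grey base 170 x 150 mm), leaning 30 degrees from vertical, roughly towards the robot. Origin: centre of the shoulder face, about 150 mm over the bench; z along the shaft, outwards; y level. Shaft 16 mm thick, ends 50 mm from the shoulder, last 8 mm tapered to 7. Below the shoulder: boss 28 mm thick, 30 long, then the drum, 90 across.
- spacer: spacer: plain aluminium sleeve standing upright on the bench, outside diameter 50, through bore 21, height 22 mm, 95 g. Both ends alike. Origin: centre of its underside; z along its axis, up.
- disc: tube-carrier disc, the washer of the stack: flat aluminium disc with a ring of eight small dark tube pockets, lying flat on the bench; outside diameter 66, through bore 21, thickness 8 mm, 65 g. Both faces alike. Origin: centre of its underside; z along its axis, up.
- bushing: flanged clamping bushing: aluminium, standing flange down on the bench; flange 54 mm in diameter and 5 thick, hub above it 32 mm in diameter, total height 30, through bore 21 mm, 60 g. Origin: centre of the flange's underside; z along its axis, from flange to hub, up.
- cork_ring: bystander: cork flask ring, outside 70, bore 34, 25 high (mm); origin at the centre of its underside.
- spatula: bystander: steel lab spoon lying flat, 150 long (mm); origin on its length, at the bench.
- bowl: bystander: white porcelain bowl, 90 across, 35 high (mm); origin at the centre of its underside.
- stopper: bystander: glass stopper standing on its head, 26 across, 32 high (mm); origin at the centre of its underside.
- beaker: bystander: glass beaker, 52 across the rim, 70 high (mm); origin at the centre of its underside.
- amber_jar: bystander: amber jar with black cap, 68 across, 110 high (mm); origin at the centre of its underside.
- amber_bottle: bystander: amber bottle with white cap, 64 across, 150 high (mm); origin at the centre of its underside.
- wash_bottle: bystander: white wash bottle with blue cap and spout, 68 across, 205 high (mm); origin at the centre of its underside.
Mind the look-alikes: they are no part of the job. What is shaped like the bushing but blue or pink is not meant.

How it is judged (in metres and radians):
On the way, in this order (a step that is already met when the one before it is completed fails the run):
1. the spacer is threaded on the spindle and seated on the shoulder (x of spacer in the frame of spindle between -0.004 and 0.004 m and y of spacer in the frame of spindle between -0.004 and 0.004 m and (z of spacer in the frame of spindle between -0.003 and 0.003 m or z of spacer in the frame of spindle between 0.019 and 0.025 m) and angle between the z axis of spacer and the z axis of spindle, either way round below 0.1 rad), for 0.2 s.
2. the disc is threaded on the spindle and seated on the spacer (x of disc in the frame of spindle between -0.004 and 0.004 m and y of disc in the frame of spindle between -0.004 and 0.004 m and (z of disc in the frame of spindle between 0.019 and 0.025 m or z of disc in the frame of spindle between 0.027 and 0.033 m) and angle between the z axis of disc and the z axis of spindle, either way round below 0.1 rad), for 0.2 s.
3. the bushing is threaded on the spindle and seated on the disc, flange down (x of bushing in the frame of spindle between -0.004 and 0.004 m and y of bushing in the frame of spindle between -0.004 and 0.004 m and z of bushing in the frame of spindle between 0.027 and 0.033 m and angle between the z axis of bushing and the z axis of spindle, either way round below 0.1 rad), for 0.2 s.
At the end, for the whole second after the job is handed in: Spacer, disc and bushing are on the spindle in that order, released and at rest: lower faces (the bushing's flange) 0, 22 and 30 mm from the shoulder, within 3 mm; within 4 mm of its axis in its x and in its y; square to it within 0.1 rad. Spacer and disc may lie either way up (all of step 1 and all of step 2 and all of step 3 and linear speed of each of spacer, disc, bushing below 0.02 m/s); the robot touches nothing.
It fails at once if a bystander is shifted by more than 30 mm or tipped over (distance of any of cork_ring, spatula, bowl, stopper, beaker, amber_jar, amber_bottle, wash_bottle from where it was at the start of the episode above 0.03 m or angle between any of cork_ring, spatula, bowl, stopper, beaker, amber_jar, amber_bottle, wash_bottle's own z axis and vertical above 0.6 rad).
It also fails if it takes over 72 s, if anything falls off the work surface, if the arm or the gripper's body presses on something with over 40 N, if the wrist force passes 120 N, or if a joint passes its speed limit or range.

## Working session

There is one attempt and no reset: what is moved stays moved. The work goes in short steps, Python scripts to look and compute and a tool call to move; the robot and the scene stay as the last step left them, time stands still between calls to the robot, and variables do not carry over. Pictures are saved under pics/ and viewed, and the job is handed in when it is done.

Besides the shell and the picture viewer there is one more tool, called after "Request:" as a command line: name --argument value ..., lists and objects as JSON in quotes. arm_command: Moves the arm, as the interface text tells. Shift numbers are shares of 2 cm and turn numbers shares of 360 degrees, none past 1 either way. Its arguments: {"type":"object","properties":{"targets":{"type":"array","items":{"type":"object","properties":{"hand":{"type":"number"},"x":{"type":"number","minimum":-1,"maximum":1},"y":{"type":"number","minimum":-1,"maximum":1},"z":{"type":"number","minimum":-1,"maximum":1},"wx":{"type":"number","minimum":-1,"maximum":1},"wy":{"type":"number","minimum":-1,"maximum":1},"wz":{"type":"number","minimum":-1,"maximum":1}}}}},"required":["targets"]}

```bash
mkdir -p pics; ls
cat > h.py <<'E'
import numpy as np, cv2
from workcell import manip
def cap(n,fn=None):
    s=manip.get_state(); c=manip.capture(n)
    if fn: cv2.imwrite('pics/'+fn,c['frame'][:,:,::-1])
    np.savez('last_%s.npz'%n,**{k:v for k,v in c.items()},ee=s['ee_pos'],R=s['tcp_rot'])
    return c
def cloud(c):
    z=np.array(c['z_map'],float); v,u=np.mgrid[0:400,0:640]
    p=np.stack([(u-c['cx'])/c['fx']*z,-(v-c['cy'])/c['fy']*z,-z],-1)
    E=np.array(c['extrinsics']); w=p@E[:3,:3].T+E[:3,3]
    w[z<=0]=np.nan
    return w
E
python3 - <<'E'
from h import *
for n in ('side','top'):
    c=cap(n,n+'0.png'); print(n,c.keys(),c['fx'],c['cx'],c['cy'],np.round(c['extrinsics'],3))
c=cap('wrist','wrist0.png');print(c['fx'],c['cx'],c['cy'],np.round(c['T_tool_cam'],3))
s=manip.get_state();print(s)
E
```

```text
pics
side dict_keys(['frame', 'z_map', 'fx', 'fy', 'cx', 'cy', 'extrinsics']) 363.9062774634806 320.65611377044837 202.63714625497335 [[ 9.71000e-01  1.47000e-01 -1.87000e-01  3.20477e+02]
 [-2.37000e-01  6.65000e-01 -7.09000e-01 -8.33651e+02]
 [ 2.00000e-02  7.33000e-01  6.80000e-01  9.27705e+02]
 [ 0.00000e+00  0.00000e+00  0.00000e+00  1.00000e+00]]
top dict_keys(['frame', 'z_map', 'fx', 'fy', 'cx', 'cy', 'extrinsics']) 487.0494249334623 318.8324264673283 200.16465447307638 [[-2.400000e-02  9.880000e-01 -1.530000e-01  2.923450e+02]
 [-1.000000e+00 -2.500000e-02 -5.000000e-03  1.098200e+01]
 [-9.000000e-03  1.530000e-01  9.880000e-01  1.677516e+03]
 [ 0.000000e+00  0.000000e+00  0.000000e+00  1.000000e+00]]
309.70691628693146 316.0025314445435 200.32316509592502 [[-0.00000e+00  9.54000e-01  2.99000e-01  7.65800e+01]
 [ 1.00000e+00 -0.00000e+00  1.00000e-03  5.04000e-01]
 [ 1.00000e-03  2.99000e-01 -9.54000e-01 -1.23394e+02]
 [ 0.00000e+00  0.00000e+00  0.00000e+00  1.00000e+00]]
{'time_s': 0.15, 'joint_pos': array([ 6.69783020e+01,  7.23583241e+00, -2.31170439e+00,  8.05238954e+01,
        1.77412991e-03,  9.00006724e+01]), 'qd': array([-0.00190976, -0.17361547,  0.09865186, -0.04262405,  0.15786179,
       -0.00632659]), 'tau': array([ 2.41381949e-04, -4.36274636e+01,  3.53149903e+01,  1.34918056e-02,
        3.72470652e-05,  7.38679432e-06]), 'ee_pos': array([205.19917523, 482.93231066, 249.69569171]), 'tcp_rot': array([[-9.20352212e-01,  3.91090194e-01, -5.16067799e-04],
       [ 3.91090533e-01,  9.20351512e-01, -1.13532386e-03],
       [ 3.09497523e-05, -1.24672705e-03, -9.99999222e-01]]), 'force': array([0.04881602, 0.19661592, 0.534636  ]), 'torque': array([-0.04481156, -0.03841221,  0.01012362]), 'grip_width': 85.34623400841855}
```

View pics/side0.png

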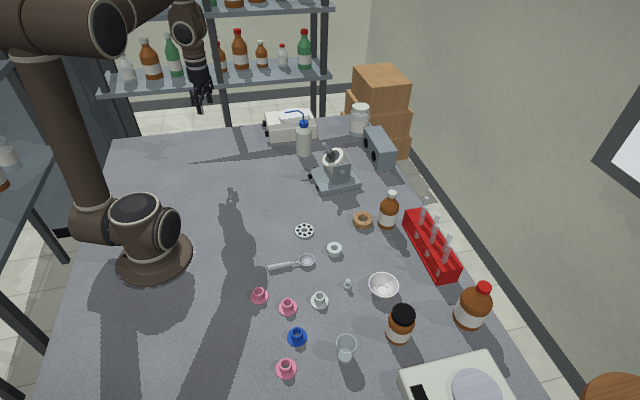

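View pics/top0.png

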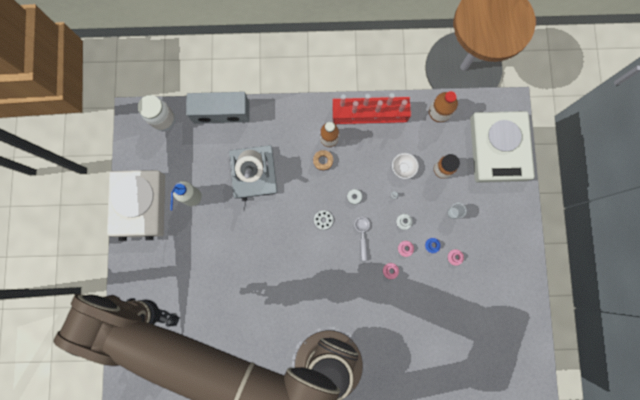

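View pics/wrist0.png

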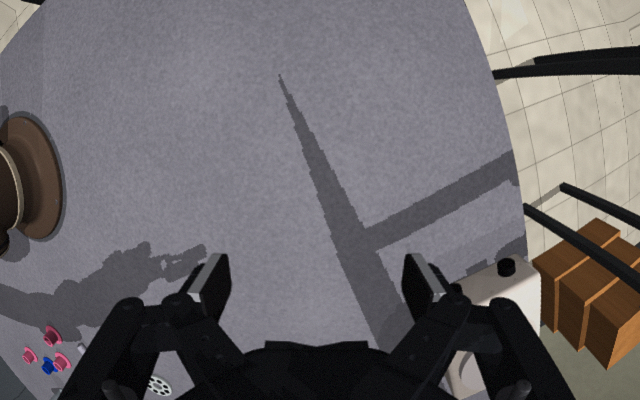

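Run:
```python
from h import *
S=np.load('last_side.npz');T=np.load('last_top.npz')
a=S['frame'][130:330,230:430,::-1];b=T['frame'][110:290,220:480,::-1]
cv2.imwrite('pics/c1.png',cv2.resize(a,None,fx=3,fy=3,interpolation=3)[:600]);cv2.imwrite('pics/c2.png',cv2.resize(b,None,fx=3,fy=3,interpolation=3))
cs=cloud(S);ct=cloud(T)
for n,c,pts in (('side',cs,[(334,249),(334,243),(304,231),(320,298),(363,219),(383,285),(347,284),(300,262),(330,155),(326,148)]),('top',ct,[(355,197),(323,220),(404,222),(323,160),(248,170),(250,165)])):
    for u,v in pts: print(n,u,v,np.round(c[v,u],1))
```

```text
side 334 249 [565.  -94.5  -0.9]
side 334 243 [566.3 -86.1  19.5]
side 304 231 [485.    6.9  -1.8]
side 320 298 [ 4.761e+02 -2.650e+02  3.000e-01]
side 363 219 [ 7.03e+02  1.63e+01 -2.00e-01]
side 383 285 [ 670.8 -266.6    4.5]
side 347 284 [ 561.1 -250.5   22.6]
side 300 262 [ 443.3 -132.7   12.9]
side 330 155 [630.7 227.4 143. ]
side 326 148 [615.2 230.3 174.2]
top 355 197 [ 559.8 -106.4   -1.1]
top 323 220 [482.7   7.2  -8. ]
top 404 222 [ 468.8 -273.8   -8.1]
top 323 160 [6.946e+02 1.900e+00 4.000e-01]
top 248 170 [630.7 243.1 156.5]
top 250 165 [651.8 239.8 135.5]
```

View pics/c1.png

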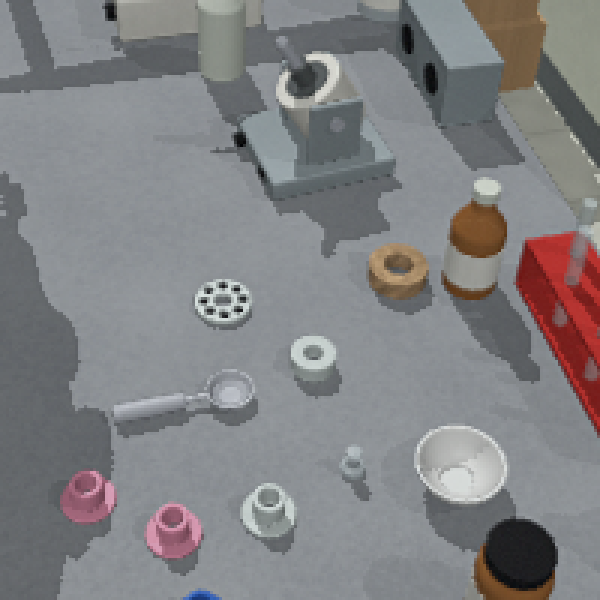

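View pics/c2.png

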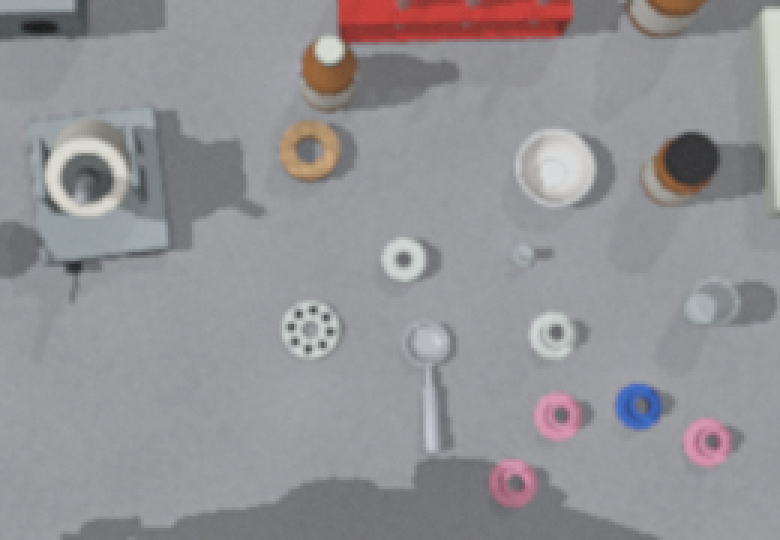

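Run:
```python
from h import *
S=np.load('last_side.npz');T=np.load('last_top.npz')
for n,d in (('side',S),('top',T)):
    c=cloud(d).reshape(-1,3); c=c[~np.isnan(c[:,0])]
    b=c[(abs(c[:,0]-520)<60)&(abs(c[:,1]+30)<100)]; print(n,'bench z',np.median(b[:,2]),np.std(b[abs(b[:,2])<8,2]))
    for nm,x,y,r,z0,z1 in (('spacer',560,-98,45,14,35),('disc',482,5,50,4.0,20),('bush',470,-270,40,22,45),('bushflange',470,-270,45,-6,15)):
        p=c[(np.hypot(c[:,0]-x,c[:,1]-y)<r)&(c[:,2]>z0)&(c[:,2]<z1)]
        if len(p)<6: print(nm,len(p));continue
        (cx,cy),rr=cv2.minEnclosingCircle(p[:,:2].astype(np.float32))
        print(n,nm,len(p),np.round(p.mean(0),1),'circ',round(cx,1),round(cy,1),round(rr,1), np.percentile(p[:,2],[10,50,90]).round(1))
    p=c[(abs(c[:,0]-640)<110)&(abs(c[:,1]-240)<100)&(c[:,2]>100)]
    np.save('sp_'+n,p)
    print(len(p),p.min(0),p.max(0))
    q=p[p[:,2]>168]; print(np.round(q[np.argsort(q[:,2])],0))
```

```text
side bench z 2.2714821448429916 2.229099917561965
side spacer 149 [ 560.3 -108.1   22.1] circ 561.6 -106.4 26.3 [17.6 22.5 25.1]
side disc 234 [482.9   1.5   8.5] circ 481.4 6.1 48.2 [ 5.   8.8 11.1]
side bush 73 [ 469.9 -276.4   29.4] circ 470.6 -274.9 16.4 [24.9 30.2 32.3]
side bushflange 545 [ 468.9 -273.9    2.7] circ 470.0 -270.0 44.8 [-0.6  1.8  7.1]
527 [601.11072619 182.344882   100.30190116] [705.54763591 301.1364443  198.67730139]
[[620. 232. 168.]
 [625. 237. 169.]
 [623. 230. 169.]
 [612. 232. 169.]
 [613. 236. 170.]
 [625. 239. 171.]
 [608. 232. 174.]
 [615. 230. 174.]
 [619. 229. 174.]
 [620. 235. 175.]
 [605. 237. 176.]
 [616. 233. 177.]
 [609. 234. 177.]
 [620. 236. 178.]
 [612. 231. 179.]
 [617. 236. 179.]
 [612. 234. 181.]
 [607. 230. 184.]
 [617. 240. 185.]
 [609. 235. 185.]
 [604. 229. 185.]
 [601. 235. 186.]
 [612. 232. 186.]
 [615. 231. 187.]
 [604. 233. 187.]
 [602. 239. 188.]
 [612. 236. 188.]
 [605. 236. 189.]
 [607. 231. 192.]
 [610. 243. 193.]
 [601. 236. 194.]
 [612. 234. 194.]
 [608. 234. 194.]
 [602. 240. 195.]
 [604. 233. 196.]
 [604. 235. 199.]]
top be
[... 327 characters left out ...]
.9 [-3.3  1.6  7.8]
815 [598.54189776 190.49437773 100.01542462] [704.64715183 308.06093152 196.81409137]
[[621. 241. 170.]
 [624. 244. 171.]
 [618. 238. 172.]
 [620. 244. 174.]
 [620. 247. 174.]
 [613. 237. 177.]
 [616. 243. 178.]
 [616. 239. 181.]
 [609. 236. 182.]
 [605. 236. 184.]
 [599. 239. 184.]
 [599. 248. 184.]
 [608. 239. 185.]
 [605. 251. 186.]
 [599. 242. 186.]
 [599. 245. 187.]
 [614. 245. 187.]
 [614. 248. 187.]
 [611. 238. 189.]
 [601. 238. 189.]
 [601. 247. 190.]
 [607. 244. 191.]
 [604. 244. 191.]
 [610. 241. 192.]
 [610. 247. 192.]
 [607. 247. 192.]
 [610. 244. 192.]
 [607. 241. 193.]
 [603. 241. 193.]
 [603. 237. 194.]
 [600. 240. 195.]
 [600. 243. 196.]
 [603. 246. 197.]]
```

```bash
cat >> h.py <<'E'
from scipy.spatial.transform import Rotation as Ro
import json
def toolR(az,tilt):
    "tool x points horizontally to az+180 when tilt 0; z leans outwards along az by tilt"
    a=np.radians(az);t=np.radians(tilt)
    z=np.array([np.sin(t)*np.cos(a),np.sin(t)*np.sin(a),-np.cos(t)])
    y=np.array([-np.sin(a),np.cos(a),0.]); x=np.cross(y,z)
    return np.stack([x,y,z],1)
def plan(P,R,n=None,hand=0,step=19.):
    s=manip.get_state();p=np.array(s['ee_pos']);R0=np.array(s['tcp_rot'])
    w=Ro.from_matrix(R0.T@R).as_rotvec(degrees=True);d=np.array(P)-p
    if n is None: n=int(max(1,np.ceil(np.linalg.norm(d)/step),np.ceil(np.linalg.norm(w)/6.5)))
    rows=[]
    for k in range(n):
        Rk=R0@Ro.from_rotvec(w*k/n,degrees=True).as_matrix()
        # shift in axes of the row start
        t=Rk.T@(d/n)/20.
        r=dict(hand=hand,**{a:round(float(v),3) for a,v in zip('xyz',t)})
        for a,v in zip(('wx','wy','wz'),w/n/360):
            if abs(v)>2e-4: r[a]=round(float(v),4)
        rows.append(r)
    print('n',n,'d',d.round(1),'w',w.round(1))
    for i in range(0,n,12): print(json.dumps(rows[i:i+12]).replace(' ',''))
def st():
    s=manip.get_state();print('t',round(s['time_s'],2),'p',s['ee_pos'].round(1),'q',s['joint_pos'].round(1),'F',s['force'].round(1),'w',round(s['grip_width'],1));print(s['tcp_rot'].round(3).tolist())
E
python3 -c "
from h import *
plan([555,238,290],toolR(0,30))"
```

```text
n 23 d [ 349.8 -244.9   40.3] w [ -6.1 -29.6 -22.5]
[{"hand":0,"x":-0.908,"y":-0.193,"z":-0.087,"wx":-0.0007,"wy":-0.0036,"wz":-0.0027},{"hand":0,"x":-0.906,"y":-0.208,"z":-0.068,"wx":-0.0007,"wy":-0.0036,"wz":-0.0027},{"hand":0,"x":-0.904,"y":-0.223,"z":-0.049,"wx":-0.0007,"wy":-0.0036,"wz":-0.0027},{"hand":0,"x":-0.901,"y":-0.238,"z":-0.029,"wx":-0.0007,"wy":-0.0036,"wz":-0.0027},{"hand":0,"x":-0.897,"y":-0.253,"z":-0.01,"wx":-0.0007,"wy":-0.0036,"wz":-0.0027},{"hand":0,"x":-0.893,"y":-0.269,"z":0.009,"wx":-0.0007,"wy":-0.0036,"wz":-0.0027},{"hand":0,"x":-0.888,"y":-0.284,"z":0.027,"wx":-0.0007,"wy":-0.0036,"wz":-0.0027},{"hand":0,"x":-0.882,"y":-0.299,"z":0.046,"wx":-0.0007,"wy":-0.0036,"wz":-0.0027},{"hand":0,"x":-0.875,"y":-0.315,"z":0.064,"wx":-0.0007,"wy":-0.0036,"wz":-0.0027},{"hand":0,"x":-0.868,"y":-0.33,"z":0.082,"wx":-0.0007,"wy":-0.0036,"wz":-0.0027},{"hand":0,"x":-0.861,"y":-0.345,"z":0.1,"wx":-0.0007,"wy":-0.0036,"wz":-0.0027},{"hand":0,"x":-0.852,"y":-0.36,"z":0.118,"wx":-0.0007,"wy":-0.0036,"wz":-0.0027}]
[{"hand":0,"x":-0.843,"y":-0.375,"z":0.135,"wx":-0.0007,"wy":-0.0036,"wz":-0.0027},{"hand":0,"x":-0.833,"y":-0.39,"z":0.152,"wx":-0.0007,"wy":-0.0036,"wz":-0.0027},{"hand":0,"x":-0.823,"y":-0.405,"z":0.169,"wx":-0.0007,"wy":-0.0036,"wz":-0.0027},{"hand":0,"x":-0.812,"y":-0.42,"z":0.185,"wx":-0.0007,"wy":-0.0036,"wz":-0.0027},{"hand":0,"x":-0.8,"y":-0.434,"z":0.201,"wx":-0.0007,"wy":-0.0036,"wz":-0.0027},{"hand":0,"x":-0.788,"y":-0.449,"z":0.217,"wx":-0.0007,"wy":-0.0036,"wz":-0.0027},{"hand":0,"x":-0.775,"y":-0.463,"z":0.233,"wx":-0.0007,"wy":-0.0036,"wz":-0.0027},{"hand":0,"x":-0.762,"y":-0.477,"z":0.248,"wx":-0.0007,"wy":-0.0036,"wz":-0.0027},{"hand":0,"x":-0.748,"y":-0.491,"z":0.263,"wx":-0.0007,"wy":-0.0036,"wz":-0.0027},{"hand":0,"x":-0.733,"y":-0.505,"z":0.277,"wx":-0.0007,"wy":-0.0036,"wz":-0.0027},{"hand":0,"x":-0.718,"y":-0.519,"z":0.291,"wx":-0.0007,"wy":-0.0036,"wz":-0.0027}]
```

```bash
cat >> h.py <<'E'
def go(P,R=None,step=19.):
    s=manip.get_state();p=np.array(s['ee_pos']);R0=np.array(s['tcp_rot'])
    d=np.array(P)-p; t=R0.T@d; n=int(max(1,np.ceil(np.linalg.norm(d)/step)))
    print('shift rows',n,'each',(t/n/20).round(3),'world d',d.round(1))
    if R is not None:
        w=Ro.from_matrix(R0.T@R).as_rotvec(degrees=True); m=int(max(1,np.ceil(np.linalg.norm(w)/7)))
        print('turn rows',m,'each',(w/m/360).round(4),'deg',w.round(2))
E
python3 -c "
from h import *
go([555,238,290],toolR(0,30))"
```

```text
shift rows 23 each [-0.908 -0.193 -0.087] world d [ 349.8 -244.9   40.3]
turn rows 6 each [-0.0028 -0.0137 -0.0104] deg [ -6.1  -29.61 -22.47]
```

Request:
arm_command --targets '[{"hand": 0, "x": -0.91, "y": -0.19, "z": -0.09}, {"hand": 0, "x": -0.91, "y": -0.19, "z": -0.09}, {"hand": 0, "x": -0.91, "y": -0.19, "z": -0.09}, {"hand": 0, "x": -0.91, "y": -0.19, "z": -0.09}, {"hand": 0, "x": -0.91, "y": -0.19, "z": -0.09}, {"hand": 0, "x": -0.91, "y": -0.19, "z": -0.09}, {"hand": 0, "x": -0.91, "y": -0.19, "z": -0.09}, {"hand": 0, "x": -0.91, "y": -0.19, "z": -0.09}, {"hand": 0, "x": -0.91, "y": -0.19, "z": -0.09}, {"hand": 0, "x": -0.91, "y": -0.19, "z": -0.09}, {"hand": 0, "x": -0.91, "y": -0.19, "z": -0.09}, {"hand": 0, "x": -0.91, "y": -0.19, "z": -0.09}]'

```text
$.targets[0]: bad value
```

Request:
arm_command --targets '[{"hand": 0, "x": -0.91, "y": -0.19, "z": -0.09}, {"hand": 0, "x": -0.91, "y": -0.19, "z": -0.09}, {"hand": 0, "x": -0.91, "y": -0.19, "z": -0.09}, {"hand": 0, "x": -0.91, "y": -0.19, "z": -0.09}, {"hand": 0, "x": -0.91, "y": -0.19, "z": -0.09}, {"hand": 0, "x": -0.91, "y": -0.19, "z": -0.09}, {"hand": 0, "x": -0.91, "y": -0.19, "z": -0.09}, {"hand": 0, "x": -0.91, "y": -0.19, "z": -0.09}, {"hand": 0, "x": -0.91, "y": -0.19, "z": -0.09}, {"hand": 0, "x": -0.91, "y": -0.19, "z": -0.09}, {"hand": 0, "x": -0.91, "y": -0.19, "z": -0.09}]'

```text
$.targets[0]: bad value
```

```bash
python3 -c "
from h import *
st();go([555,238,290],toolR(0,30))"
```

```text
t 0.15 p [205.2 482.9 249.7] q [67.   7.2 -2.3 80.5  0.  90. ] F [0.  0.2 0.5] w 85.3
[[-0.92, 0.391, -0.001], [0.391, 0.92, -0.001], [0.0, -0.001, -1.0]]
shift rows 23 each [-0.908 -0.193 -0.087] world d [ 349.8 -244.9   40.3]
turn rows 6 each [-0.0028 -0.0137 -0.0104] deg [ -6.1  -29.61 -22.47]
```

Request:
arm_command --targets '[{"hand": 0, "x": -0.91, "y": -0.19, "z": -0.09, "wx": 0, "wy": 0, "wz": 0}]'

```text
time_s: 0.23
ee_pos: [219.1, 473.1, 250.7]
tcp_rot: [[-0.921, 0.389, -0.002], [0.389, 0.921, -0.002], [0.001, -0.002, -1.0]]
force: [0.4, 0.3, -0.3]
grip_width: 85.2
```

Request:
arm_command --targets '[{"hand": 0, "x": -0.91, "y": -0.19, "z": -0.09, "wx": 0, "wy": 0, "wz": 0}, {"hand": 0, "x": -0.91, "y": -0.19, "z": -0.09, "wx": 0, "wy": 0, "wz": 0}, {"hand": 0, "x": -0.91, "y": -0.19, "z": -0.09, "wx": 0, "wy": 0, "wz": 0}, {"hand": 0, "x": -0.91, "y": -0.19, "z": -0.09, "wx": 0, "wy": 0, "wz": 0}, {"hand": 0, "x": -0.91, "y": -0.19, "z": -0.09, "wx": 0, "wy": 0, "wz": 0}, {"hand": 0, "x": -0.91, "y": -0.19, "z": -0.09, "wx": 0, "wy": 0, "wz": 0}, {"hand": 0, "x": -0.91, "y": -0.19, "z": -0.09, "wx": 0, "wy": 0, "wz": 0}, {"hand": 0, "x": -0.91, "y": -0.19, "z": -0.09, "wx": 0, "wy": 0, "wz": 0}, {"hand": 0, "x": -0.91, "y": -0.19, "z": -0.09, "wx": 0, "wy": 0, "wz": 0}, {"hand": 0, "x": -0.91, "y": -0.19, "z": -0.09, "wx": 0, "wy": 0, "wz": 0}, {"hand": 0, "x": -0.91, "y": -0.19, "z": -0.09, "wx": 0, "wy": 0, "wz": 0}]'

```text
time_s: 1.15
ee_pos: [392.7, 350.7, 267.5]
tcp_rot: [[-0.923, 0.384, -0.007], [0.384, 0.923, -0.008], [0.003, -0.01, -1.0]]
force: [-0.6, -0.5, -0.3]
grip_width: 85.3
```

Request:
arm_command --targets '[{"hand": 0, "x": -0.91, "y": -0.19, "z": -0.09, "wx": 0, "wy": 0, "wz": 0}, {"hand": 0, "x": -0.91, "y": -0.19, "z": -0.09, "wx": 0, "wy": 0, "wz": 0}, {"hand": 0, "x": -0.91, "y": -0.19, "z": -0.09, "wx": 0, "wy": 0, "wz": 0}, {"hand": 0, "x": -0.91, "y": -0.19, "z": -0.09, "wx": 0, "wy": 0, "wz": 0}, {"hand": 0, "x": -0.91, "y": -0.19, "z": -0.09, "wx": 0, "wy": 0, "wz": 0}, {"hand": 0, "x": -0.91, "y": -0.19, "z": -0.09, "wx": 0, "wy": 0, "wz": 0}, {"hand": 0, "x": -0.91, "y": -0.19, "z": -0.09, "wx": 0, "wy": 0, "wz": 0}, {"hand": 0, "x": -0.91, "y": -0.19, "z": -0.09, "wx": 0, "wy": 0, "wz": 0}, {"hand": 0, "x": -0.91, "y": -0.19, "z": -0.09, "wx": 0, "wy": 0, "wz": 0}]'

```text
time_s: 1.9
ee_pos: [536.6, 249.9, 281.1]
tcp_rot: [[-0.923, 0.385, -0.012], [0.385, 0.923, -0.011], [0.007, -0.014, -1.0]]
force: [0.8, 0.0, -0.1]
grip_width: 85.5
```

```bash
python3 -c "
from h import *
st();go([555,238,290],toolR(0,30))"
```

```text
t 1.9 p [536.6 249.9 281.1] q [25.1 15.6 11.9 87.2 -0.3 47.7] F [ 0.8  0.  -0.1] w 85.5
[[-0.923, 0.385, -0.012], [0.385, 0.923, -0.011], [0.007, -0.014, -1.0]]
shift rows 2 each [-0.537 -0.101 -0.226] world d [ 18.4 -11.9   8.9]
turn rows 6 each [-0.0031 -0.014  -0.0101] deg [ -6.65 -30.14 -21.91]
```

Request:
arm_command --targets '[{"hand": 0, "x": -0.54, "y": -0.1, "z": -0.23, "wx": 0, "wy": 0, "wz": 0}, {"hand": 0, "x": -0.54, "y": -0.1, "z": -0.23, "wx": 0, "wy": 0, "wz": 0}, {"hand": 0, "x": 0, "y": 0, "z": 0, "wx": -0.0031, "wy": -0.014, "wz": -0.01}, {"hand": 0, "x": 0, "y": 0, "z": 0, "wx": -0.0031, "wy": -0.014, "wz": -0.01}, {"hand": 0, "x": 0, "y": 0, "z": 0, "wx": -0.0031, "wy": -0.014, "wz": -0.01}, {"hand": 0, "x": 0, "y": 0, "z": 0, "wx": -0.0031, "wy": -0.014, "wz": -0.01}, {"hand": 0, "x": 0, "y": 0, "z": 0, "wx": -0.0031, "wy": -0.014, "wz": -0.01}, {"hand": 0, "x": 0, "y": 0, "z": 0, "wx": -0.0031, "wy": -0.014, "wz": -0.01}, {"hand": 0, "x": 0, "y": 0, "z": 0, "wx": 0, "wy": 0, "wz": 0}]'

```text
time_s: 2.65
ee_pos: [560.6, 232.5, 277.2]
tcp_rot: [[-0.862, -0.004, 0.506], [-0.01, 1.0, -0.01], [-0.506, -0.014, -0.862]]
force: [-0.1, 0.2, -1.4]
grip_width: 85.5
```

```bash
python3 -c "
from h import *
st();c=cap('wrist','w1.png');go([555,238,290],toolR(0,30))"
```

```text
t 2.65 p [560.6 232.5 277.2] q [ 29.2  -4.6 -17.8  49.9 -14.8  25.2] F [-0.1  0.2 -1.4] w 85.5
[[-0.862, -0.004, 0.506], [-0.01, 1.0, -0.01], [-0.506, -0.014, -0.862]]
shift rows 1 each [ 0.015  0.241 -0.639] world d [-6.7  4.9 10.8]
turn rows 1 each [-0.0016  0.001   0.0011] deg [-0.56  0.34  0.38]
```

View pics/w1.png

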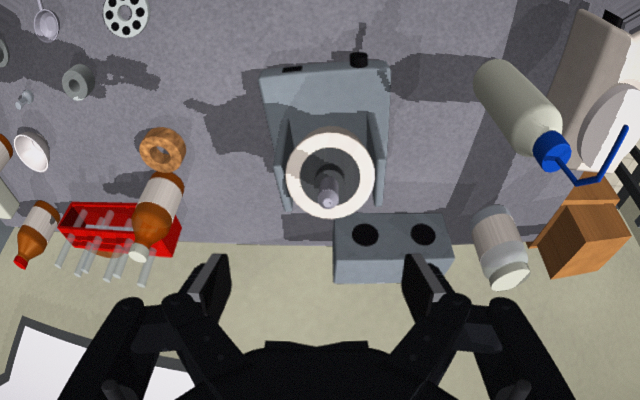

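```bash
cat >> h.py <<'E'
def wray(c,u,v):
    du=(np.asarray(u,float)-c['cx'])/c['fx'];dv=(np.asarray(v,float)-c['cy'])/c['fy'];th=np.hypot(du,dv);th=np.maximum(th,1e-9)
    s=np.sin(th)/th
    return np.stack([du*s,-dv*s,-np.cos(th)],-1)
def wcloud(c):
    v,u=np.mgrid[0:400,0:640]; r=wray(c,u,v); z=np.array(c['z_map'],float)
    p=r/(-r[...,2:])*z[...,None]; p[(z<=0)]=np.nan
    E=np.array(c['T_tool_cam']); t=p@E[:3,:3].T+E[:3,3]
    return t@np.array(c['R']).T+np.array(c['ee'])
def wline(c,u,v):
    "world origin, direction of pixel"
    E=np.array(c['T_tool_cam']);R=np.array(c['R'])
    return R@E[:3,3]+np.array(c['ee']), wray(c,u,v)@E[:3,:3].T@R.T
E
python3 - <<'E'
from h import *
c=dict(np.load('last_wrist.npz'))
w=wcloud(c)
im=c['frame'][130:250,260:400,::-1];cv2.imwrite('pics/w1c.png',cv2.resize(im,None,fx=5,fy=5,interpolation=3))
for u,v in [(327,203),(328,198),(331,190),(331,140),(295,175),(368,175),(331,211),(330,90),(78,82),(125,12),(161,150)]: print(u,v,w[v,u].round(1))
# drum ring white plane
fr=c['frame'].astype(int)
m=np.zeros((400,640),bool)
v,u=np.mgrid[0:400,0:640];rr=np.hypot(u-331,v-175)
m=(rr<46)&(fr.min(2)>190)&(fr.max(2)-fr.min(2)<40)
p=w[m];p=p[~np.isnan(p[:,0])]
for i in range(3):
    ce=np.median(p,0);U,S,V=np.linalg.svd(p-p.mean(0),full_matrices=False);n=V[2]*np.sign(V[2][2]);d=(p-p.mean(0))@n;p=p[abs(d)<2.5*d.std()]
print(len(p),'n',n.round(4),'tilt',np.degrees(np.arccos(n[2])).round(2),'az',np.degrees(np.arctan2(n[1],n[0])).round(2),'res',d.std().round(2),p.mean(0).round(1))
E
```

```text
327 203 [602.5 239.9 192.9]
328 198 [599.1 240.6 191. ]
331 190 [599.8 243.  182.1]
331 140 [609.6 244.9 105.9]
295 175 [641.1 210.2 122.1]
368 175 [638.3 282.1 123.4]
331 211 [672.8 246.6 141.1]
330 90 [596.1 245.1  28. ]
78 82 [ 564.  -114.5    1.1]
125 12 [483.3   1.8   0.8]
161 150 [ 7.012e+02 -9.700e+00  4.000e-01]
2575 n [-0.4987 -0.0502  0.8653] tilt 30.08 az -174.25 res 0.7 [640.5 249.5 123.3]
```

View pics/w1c.png

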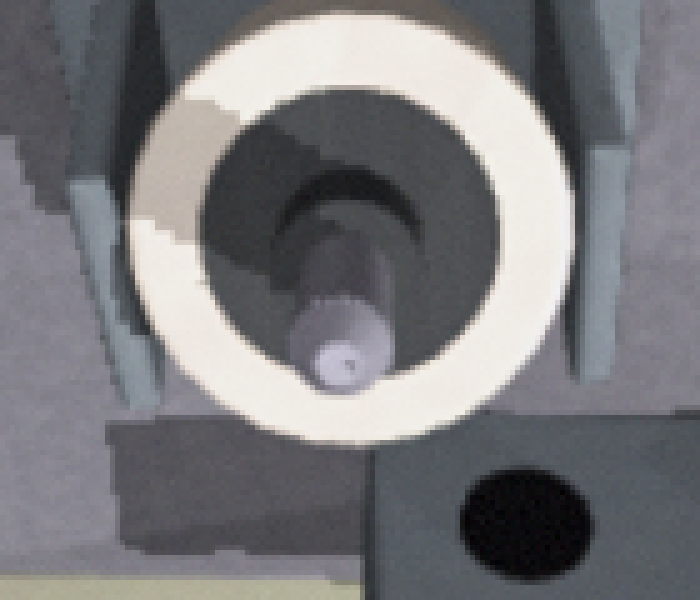

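Run:
```python
from h import *
c=dict(np.load('last_wrist.npz'));w=wcloud(c)
n=np.array([-.4987,-.0502,.8653]);n/=np.linalg.norm(n);q=np.array([640.5,249.5,123.3])
fr=c['frame'];m=((fr.min(2)>150)&(np.hypot(*(np.mgrid[0:400,0:640]-np.array([176,330])[:,None,None]))<50)).astype(np.uint8)
def pl(u,v,off):
    o,d=wline(c,u,v); t=((q+off*n-o)@n)/(d@n); return o+d*np.asarray(t)[...,None]
y=np.cross(n,[1,0,0]);y=np.array([-n[1],n[0],0]);y/=np.linalg.norm(y);x=np.cross(y,n)
# outer edge: rays by angle, pick outermost bright
import math
P=[]
for a in np.linspace(0,2*np.pi,120,endpoint=False):
    for r in np.arange(50,36,-.25):
        u=331+r*math.cos(a);v=175.5+r*math.sin(a)
        if fr[int(round(v)),int(round(u))].min()>150:
            P.append(pl(u,v,0));break
P=np.array(P);X=(P-q)@x;Y=(P-q)@y
for i in range(4):
    A=np.c_[2*X,2*Y,np.ones_like(X)];s=np.linalg.lstsq(A,X**2+Y**2,rcond=None)[0];r=math.sqrt(s[2]+s[0]**2+s[1]**2);e=np.hypot(X-s[0],Y-s[1])-r;k=abs(e)<2*e.std();X,Y=X[k],Y[k]
C=q+x*s[0]+y*s[1];print('drum centre',C.round(2),'r',r,'n',len(X),e.std())
for off in (80,):
    T=pl(327.4,202.4,off);print('tip',T.round(2),'vs axis',(C+80*n).round(2),'dx,dy',((T-C)@x).round(2),((T-C)@y).round(2))
print('shoulder',(C+30*n).round(1))
# depth near tip
print(w[200:205,325:330,:].reshape(-1,3).mean(0).round(1), w[200:205,325:330,:].reshape(-1,3)@n-C@n)
```

```text
drum centre [641.51 244.48 123.59] r 43.90956832929188 n 106 0.284652068468766
tip [601.83 240.22 192.93] vs axis [601.61 240.46 192.81] dx,dy -0.22 0.27
shoulder [626.5 243.  149.5]
[601.6 239.9 192.8] [80.76806428 80.88777311 80.10129764 79.67598716 79.83354405 80.64091345
 79.00905672 79.43014052 79.78531198 80.99513468 79.35552387 78.97883846
 79.84701574 80.51679702 81.28256527 78.54026815 78.90636317 79.66250952
 81.23210013 79.20597514 80.47890161 80.11523174 79.94681652 79.9466241
 80.65117711]
```

```bash
python3 -c "
from h import *
s=manip.get_state();R0=np.array(s['tcp_rot']);R=toolR(0,0)
go(s['ee_pos'],R)
d=np.array([558,-104,160])-s['ee_pos'];print(R.T@d/20)"
```

```text
shift rows 1 each [0. 0. 0.] world d [0. 0. 0.]
turn rows 5 each [-0.0004  0.0169  0.0001] deg [-0.65 30.34  0.23]
[  0.186135   -16.85320684   5.95959552]
```

Request:
arm_command --targets '[{"hand": 0, "x": 0, "y": -0.94, "z": 0, "wx": 0, "wy": 0.017, "wz": 0}, {"hand": 0, "x": 0, "y": -0.94, "z": 0, "wx": 0, "wy": 0.017, "wz": 0}, {"hand": 0, "x": 0, "y": -0.94, "z": 0, "wx": 0, "wy": 0.017, "wz": 0}, {"hand": 0, "x": 0, "y": -0.94, "z": 0, "wx": 0, "wy": 0.017, "wz": 0}, {"hand": 0, "x": 0, "y": -0.94, "z": 0, "wx": 0, "wy": 0.017, "wz": 0}, {"hand": 0, "x": 0.01, "y": -0.94, "z": 0.4, "wx": 0, "wy": 0, "wz": 0}, {"hand": 0, "x": 0.01, "y": -0.94, "z": 0.4, "wx": 0, "wy": 0, "wz": 0}, {"hand": 0, "x": 0.01, "y": -0.94, "z": 0.4, "wx": 0, "wy": 0, "wz": 0}, {"hand": 0, "x": 0.01, "y": -0.94, "z": 0.4, "wx": 0, "wy": 0, "wz": 0}, {"hand": 0, "x": 0.01, "y": -0.94, "z": 0.4, "wx": 0, "wy": 0, "wz": 0}, {"hand": 0, "x": 0.01, "y": -0.94, "z": 0.4, "wx": 0, "wy": 0, "wz": 0}, {"hand": 0, "x": 0.01, "y": -0.94, "z": 0.4, "wx": 0, "wy": 0, "wz": 0}]'

```text
time_s: 3.7
ee_pos: [568.0, 1.2, 228.9]
tcp_rot: [[-0.998, 0.028, -0.058], [0.028, 1.0, 0.002], [0.058, 0.0, -0.998]]
force: [-0.1, 0.1, -0.6]
grip_width: 85.7
```

Request:
arm_command --targets '[{"hand": 0, "x": 0.01, "y": -0.94, "z": 0.5, "wx": 0, "wy": 0, "wz": 0}, {"hand": 0, "x": 0.01, "y": -0.94, "z": 0.5, "wx": 0, "wy": 0, "wz": 0}, {"hand": 0, "x": 0.01, "y": -0.94, "z": 0.5, "wx": 0, "wy": 0, "wz": 0}, {"hand": 0, "x": 0.01, "y": -0.94, "z": 0.5, "wx": 0, "wy": 0, "wz": 0}, {"hand": 0, "x": 0.01, "y": -0.94, "z": 0.5, "wx": 0, "wy": 0, "wz": 0}, {"hand": 0, "x": 0, "y": 0, "z": 0, "wx": 0, "wy": 0, "wz": 0}]'

```text
time_s: 4.2
ee_pos: [568.7, -102.5, 179.9]
tcp_rot: [[-0.996, 0.051, -0.067], [0.05, 0.999, 0.008], [0.068, 0.005, -0.998]]
force: [-0.5, 0.2, -0.3]
grip_width: 85.2
```

Run:
```python
from h import *
st();c=cap('wrist','w2.png')
c=dict(np.load('last_wrist.npz'));w=wcloud(c).reshape(-1,3)
for nm,x,y,r,z0,z1 in (('spacer',560,-106,45,16,28),):
    p=w[(np.hypot(w[:,0]-x,w[:,1]-y)<r)&(w[:,2]>z0)&(w[:,2]<z1)]
    (a,b),rr=cv2.minEnclosingCircle(p[:,:2].astype(np.float32));print(len(p),p.mean(0).round(1),a,b,rr)
```

```text
t 4.2 p [ 568.7 -102.5  179.9] q [-10.1  16.5   0.3  77.7  -0.2  -7.2] F [-0.5  0.2 -0.3] w 85.2
[[-0.996, 0.051, -0.067], [0.05, 0.999, 0.008], [0.068, 0.005, -0.998]]
1757 [ 559.1 -104.1   21.5] 559.7106323242188 -104.11746215820312 25.2790470123291
```

View pics/w2.png

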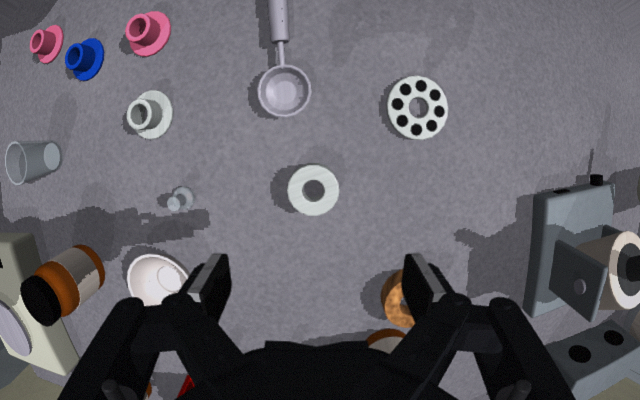

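Run:
```python
from h import *
c=dict(np.load('last_wrist.npz'));w=wcloud(c).reshape(-1,3)
for nm,x,y,r,z0,z1 in (('disc',482,4,45,5,12),('bush',470,-272,25,24,36),('flange',470,-272,40,3.,9)):
    p=w[(np.hypot(w[:,0]-x,w[:,1]-y)<r)&(w[:,2]>z0)&(w[:,2]<z1)]
    (a,b),rr=cv2.minEnclosingCircle(p[:,:2].astype(np.float32));print(nm,len(p),p.mean(0).round(1),a,b,rr)
R=toolR(0,0);go([559.5,-104,60],R)
s=manip.get_state();print(R.T@(np.array([559.5,-104,60])-s['ee_pos'])/20)
```

```text
disc 2758 [483.2   3.3   7.6] 483.12841796875 4.3836541175842285 33.18441390991211
bush 468 [ 470.5 -272.    28.8] 470.1682434082031 -273.575927734375 16.46763801574707
flange 845 [ 471.7 -265.3    5. ] 470.4256896972656 -273.2295227050781 27.10923194885254
shift rows 7 each [ 0.011 -0.027  0.866] world d [  -9.8   -2.6 -120.9]
turn rows 1 each [ 0.0011 -0.0105 -0.008 ] deg [ 0.41 -3.79 -2.86]
[ 0.4883897  -0.13112258  6.04285651]
```

Request:
arm_command --targets '[{"hand": 0, "x": 0, "y": 0, "z": 0, "wx": 0.001, "wy": -0.0105, "wz": -0.008}, {"hand": 0, "x": 0.08, "y": -0.02, "z": 0.9, "wx": 0, "wy": 0, "wz": 0}, {"hand": 0, "x": 0.08, "y": -0.02, "z": 0.9, "wx": 0, "wy": 0, "wz": 0}, {"hand": 0, "x": 0.08, "y": -0.02, "z": 0.9, "wx": 0, "wy": 0, "wz": 0}, {"hand": 0, "x": 0.08, "y": -0.02, "z": 0.9, "wx": 0, "wy": 0, "wz": 0}, {"hand": 0, "x": 0.08, "y": -0.02, "z": 0.9, "wx": 0, "wy": 0, "wz": 0}, {"hand": 0, "x": 0.08, "y": -0.02, "z": 0.9, "wx": 0, "wy": 0, "wz": 0}, {"hand": 0, "x": 0, "y": 0, "z": 0, "wx": 0, "wy": 0, "wz": 0}]'

```text
time_s: 4.92
ee_pos: [572.5, -100.2, 79.1]
tcp_rot: [[-1.0, 0.008, 0.007], [0.009, 1.0, 0.008], [-0.007, 0.008, -1.0]]
force: [-1.1, 0.1, -0.1]
grip_width: 85.3
```

Run:
```python
from h import *
st();go([559.5,-104,17],toolR(0,0))
```

```text
t 4.92 p [ 572.5 -100.2   79.1] q [-10.2  16.  -13.2  60.5   0.5  -9.7] F [-1.1  0.1 -0.1] w 85.3
[[-1.0, 0.008, 0.007], [0.009, 1.0, 0.008], [-0.007, 0.008, -1.0]]
shift rows 4 each [ 0.167 -0.055  0.774] world d [-13.   -3.8 -62.1]
turn rows 1 each [ 0.0013  0.0011 -0.0014] deg [ 0.46  0.4  -0.49]
```

Request:
arm_command --targets '[{"hand": 0, "x": 0.4, "y": -0.13, "z": 0.5, "wx": 0.001, "wy": 0.001, "wz": -0.001}, {"hand": 0, "x": 0.4, "y": -0.1, "z": 0.5, "wx": 0, "wy": 0, "wz": 0}, {"hand": 0, "x": 0.1, "y": 0, "z": 0.4, "wx": 0, "wy": 0, "wz": 0}, {"hand": 0, "x": 0, "y": 0, "z": 0, "wx": 0, "wy": 0, "wz": 0}]'

```text
time_s: 5.25
ee_pos: [558.9, -103.0, 54.0]
tcp_rot: [[-1.0, 0.003, 0.003], [0.003, 1.0, 0.004], [-0.003, 0.004, -1.0]]
force: [-0.5, -0.7, -0.5]
grip_width: 85.6
```

Run:
```python
from h import *
st();go([559.5,-104,17],toolR(0,0))
```

```text
t 5.25 p [ 558.9 -103.    54. ] q [-10.6  15.8 -16.9  57.3   0.2 -10.4] F [-0.5 -0.7 -0.5] w 85.6
[[-1.0, 0.003, 0.003], [0.003, 1.0, 0.004], [-0.003, 0.004, -1.0]]
shift rows 2 each [-0.013 -0.027  0.926] world d [  0.6  -1.  -37. ]
turn rows 1 each [ 0.0006  0.0005 -0.0005] deg [ 0.21  0.17 -0.18]
```

Request:
arm_command --targets '[{"hand": 0, "x": 0.05, "y": -0.03, "z": 0.6, "wx": 0, "wy": 0, "wz": 0}, {"hand": 0, "x": 0.05, "y": -0.03, "z": 0.6, "wx": 0, "wy": 0, "wz": 0}, {"hand": 0, "x": 0.05, "y": 0, "z": 0.6, "wx": 0, "wy": 0, "wz": 0}, {"hand": 0, "x": 0, "y": 0, "z": 0.2, "wx": 0, "wy": 0, "wz": 0}, {"hand": 0, "x": 0, "y": 0, "z": 0, "wx": 0, "wy": 0, "wz": 0}]'

```text
time_s: 5.67
ee_pos: [559.8, -104.0, 16.1]
tcp_rot: [[-1.0, 0.005, 0.009], [0.005, 1.0, 0.004], [-0.009, 0.004, -1.0]]
force: [1.2, -0.6, -0.0]
grip_width: 85.2
```

Run:
```python
from h import *
st();go([559.5,-104,17],toolR(0,0));cap('wrist','w3.png')
```

```text
t 5.67 p [ 559.8 -104.    16.1] q [-10.7  17.3 -19.9  52.2   0.3 -10.4] F [ 1.2 -0.6 -0. ] w 85.2
[[-1.0, 0.005, 0.009], [0.005, 1.0, 0.004], [-0.009, 0.004, -1.0]]
shift rows 1 each [ 0.014  0.002 -0.043] world d [-0.3  0.   0.9]
turn rows 1 each [ 0.0006  0.0015 -0.0007] deg [ 0.23  0.54 -0.27]
```

View pics/w3.png

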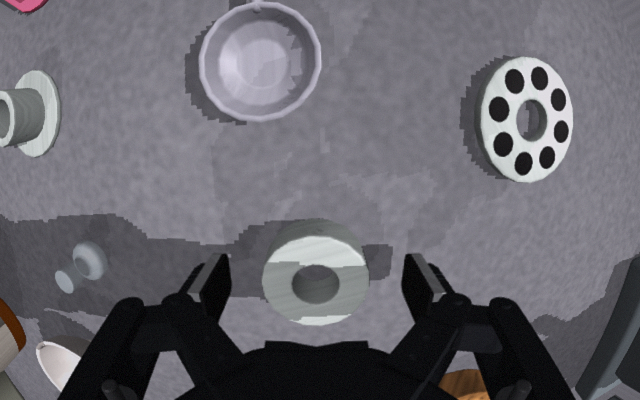

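Request:
arm_command --targets '[{"hand": 1, "x": 0, "y": 0, "z": 0, "wx": 0, "wy": 0, "wz": 0}, {"hand": 1, "x": 0, "y": 0, "z": 0, "wx": 0, "wy": 0, "wz": 0}, {"hand": 1, "x": 0, "y": 0, "z": 0, "wx": 0, "wy": 0, "wz": 0}, {"hand": 1, "x": 0, "y": 0, "z": 0, "wx": 0, "wy": 0, "wz": 0}, {"hand": 1, "x": 0, "y": 0, "z": 0, "wx": 0, "wy": 0, "wz": 0}, {"hand": 1, "x": 0, "y": 0, "z": 0, "wx": 0, "wy": 0, "wz": 0}]'

```text
time_s: 6.22
ee_pos: [562.0, -104.4, 19.9]
tcp_rot: [[-1.0, 0.005, 0.014], [0.005, 1.0, 0.003], [-0.014, 0.003, -1.0]]
force: [-0.2, -0.0, -1.0]
grip_width: 48.6
```

Run:
```python
from h import *
st()
```

```text
t 6.22 p [ 562.  -104.4   19.9] q [-10.7  17.2 -19.6  52.4   0.3 -10.4] F [-0.2 -0.  -1. ] w 48.6
[[-1.0, 0.005, 0.014], [0.005, 1.0, 0.003], [-0.014, 0.003, -1.0]]
```

Request:
arm_command --targets '[{"hand": 1, "x": 0, "y": 0, "z": -0.9, "wx": 0, "wy": 0, "wz": 0}, {"hand": 1, "x": 0, "y": 0.4, "z": -0.9, "wx": 0, "wy": 0, "wz": 0}, {"hand": 1, "x": 0, "y": 0.7, "z": -0.7, "wx": 0, "wy": 0, "wz": 0}, {"hand": 1, "x": 0, "y": 0.7, "z": -0.7, "wx": 0, "wy": 0, "wz": 0}, {"hand": 1, "x": 0, "y": 0.7, "z": -0.7, "wx": 0, "wy": 0, "wz": 0}, {"hand": 1, "x": 0, "y": 0.7, "z": -0.7, "wx": 0, "wy": 0, "wz": 0}, {"hand": 1, "x": 0, "y": 0.7, "z": -0.7, "wx": 0, "wy": 0, "wz": 0}, {"hand": 1, "x": 0, "y": 0.7, "z": -0.7, "wx": 0, "wy": 0, "wz": 0}]'

```text
time_s: 6.88
ee_pos: [557.5, -11.4, 140.3]
tcp_rot: [[-1.0, 0.01, 0.004], [0.01, 1.0, 0.004], [-0.004, 0.004, -1.0]]
force: [-0.1, -0.1, -0.8]
grip_width: 48.6
```

Run:
```python
from h import *
st();c=cap('wrist','w4.png')
c=dict(np.load('last_wrist.npz'));w=wcloud(c)
t=(w-c['ee'])@c['R']
for v in (250,258,264,270,280,292,300,308,316): print(v,[t[v,u].round(1).tolist() for u in (290,316,345)])
s=manip.get_state();R=toolR(5.75,30);go([572,238,245],R)
```

```text
t 6.88 p [557.5 -11.4 140.3] q [ -1.3  11.7 -10.7  67.3   0.2  -0.7] F [-0.1 -0.1 -0.8] w 48.6
[[-1.0, 0.01, 0.004], [0.01, 1.0, 0.004], [-0.004, 0.004, -1.0]]
250 [[15.8, -10.9, -2.4], [16.3, 0.4, -3.2], [15.9, 13.0, -2.6]]
258 [[12.3, -11.0, -3.2], [12.2, 0.4, -2.9], [12.4, 13.1, -3.5]]
264 [[8.9, -11.2, -2.6], [-71.2, 0.2, 141.2], [8.9, 13.3, -2.7]]
270 [[6.2, -11.2, -3.2], [-78.9, 0.2, 142.7], [6.3, 13.3, -3.4]]
280 [[0.7, -11.5, -3.0], [-10.0, 0.4, 14.2], [0.2, 13.7, -2.2]]
292 [[-6.1, -11.7, -2.8], [-9.9, 0.4, 2.9], [-5.8, 13.8, -3.3]]
300 [[-10.2, -11.8, -3.6], [-10.7, 0.4, -2.7], [-10.8, 14.1, -2.8]]
308 [[-15.9, -12.2, -2.4], [-15.6, 0.4, -2.7], [-15.0, 14.2, -3.7]]
316 [[-136.3, -27.7, 140.9], [-21.1, 0.4, -2.0], [-117.2, 28.5, 117.0]]
shift rows 15 each [-0.04   0.827 -0.333] world d [ 13.2 247.3 101.5]
turn rows 5 each [-0.0007 -0.0164 -0.0034] deg [ -1.34 -29.46  -6.18]
```

View pics/w4.png

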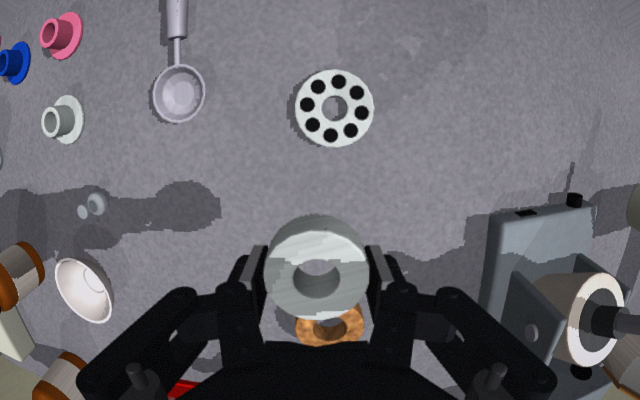

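```bash
cat >> h.py <<'E'
def heldtop(r0,r1,zlo,zhi):
    c=dict(np.load('last_wrist.npz'));t=((wcloud(c)-c['ee'])@c['R']).reshape(-1,3)
    k=(np.hypot(t[:,0],t[:,1])<r1)&(t[:,2]>zlo)&(t[:,2]<zhi);p=t[k]
    U,S,V=np.linalg.svd(p-p.mean(0),full_matrices=False);n=V[2]*np.sign(-V[2][2])
    (a,b),rr=cv2.minEnclosingCircle(p[:,:2].astype(np.float32));print(len(p),p.mean(0).round(2),'circ',round(a,2),round(b,2),round(rr,2),'normal',n.round(3))
    return p
E
python3 - <<'E'
from h import *
p=heldtop(0,30,-7,1)
import numpy as np
print(np.percentile(p[:,0],[0,.5,99.5,100]),np.percentile(p[:,1],[0,.5,99.5,100]))
R=toolR(5.75,30)
s=manip.get_state();print(R.T@(np.array([572,238,245])-s['ee_pos'])/20)
E
```

```text
6960 [ 3.84  0.35 -2.76] circ 3.88 0.02 28.79 normal [-0.004  0.003 -1.   ]
[-23.60043582 -21.97695234  25.44388956  25.88985716] [-27.84972665 -25.96773409  26.05823735  27.97307284]
[-4.17995948 12.23856524 -3.44610067]
```

Request:
arm_command --targets '[{"hand": 1, "x": -0.04, "y": 0.85, "z": -0.5, "wx": 0, "wy": 0, "wz": 0}, {"hand": 1, "x": -0.04, "y": 0.85, "z": -0.5, "wx": 0, "wy": 0, "wz": 0}, {"hand": 1, "x": -0.04, "y": 0.85, "z": -0.5, "wx": 0, "wy": 0, "wz": 0}, {"hand": 1, "x": -0.04, "y": 0.85, "z": -0.5, "wx": 0, "wy": 0, "wz": 0}, {"hand": 1, "x": -0.04, "y": 0.85, "z": -0.5, "wx": 0, "wy": 0, "wz": 0}, {"hand": 1, "x": -0.04, "y": 0.85, "z": -0.5, "wx": 0, "wy": 0, "wz": 0}, {"hand": 1, "x": -0.04, "y": 0.85, "z": -0.4, "wx": 0, "wy": 0, "wz": 0}, {"hand": 1, "x": -0.04, "y": 0.85, "z": -0.4, "wx": 0, "wy": 0, "wz": 0}, {"hand": 1, "x": -0.04, "y": 0.85, "z": -0.4, "wx": 0, "wy": 0, "wz": 0}, {"hand": 1, "x": -0.04, "y": 0.85, "z": -0.4, "wx": 0, "wy": 0, "wz": 0}, {"hand": 1, "x": -0.04, "y": 0.85, "z": -0.4, "wx": 0, "wy": 0, "wz": 0}, {"hand": 1, "x": 0, "y": 0, "z": 0, "wx": 0, "wy": 0, "wz": 0}]'

```text
time_s: 7.93
ee_pos: [568.2, 183.9, 245.8]
tcp_rot: [[-1.0, 0.009, 0.007], [0.009, 1.0, 0.004], [-0.007, 0.004, -1.0]]
force: [0.2, -0.5, -1.3]
grip_width: 48.4
```

Run:
```python
from h import *
st();go([573,237.5,245.5],toolR(5.75,30))
```

```text
t 7.93 p [568.2 183.9 245.8] q [17.9 14.8  6.4 81.2  0.1 18.4] F [ 0.2 -0.5 -1.3] w 48.4
[[-1.0, 0.009, 0.007], [0.009, 1.0, 0.004], [-0.007, 0.004, -1.0]]
shift rows 3 each [-0.072  0.894  0.009] world d [ 4.8 53.6 -0.3]
turn rows 5 each [-0.0008 -0.0164 -0.0034] deg [ -1.41 -29.58  -6.19]
```

Request:
arm_command --targets '[{"hand": 1, "x": 0, "y": 0.6, "z": -0.15, "wx": -0.0008, "wy": -0.0164, "wz": -0.0034}, {"hand": 1, "x": 0, "y": 0.6, "z": -0.15, "wx": -0.0008, "wy": -0.0164, "wz": -0.0034}, {"hand": 1, "x": 0, "y": 0.6, "z": -0.15, "wx": -0.0008, "wy": -0.0164, "wz": -0.0034}, {"hand": 1, "x": 0, "y": 0.6, "z": -0.15, "wx": -0.0008, "wy": -0.0164, "wz": -0.0034}, {"hand": 1, "x": 0, "y": 0.4, "z": -0.15, "wx": -0.0008, "wy": -0.0164, "wz": -0.0034}, {"hand": 1, "x": 0, "y": 0, "z": 0, "wx": 0, "wy": 0, "wz": 0}]'

```text
time_s: 8.43
ee_pos: [563.3, 237.3, 249.0]
tcp_rot: [[-0.858, -0.101, 0.503], [-0.091, 0.995, 0.044], [-0.505, -0.008, -0.863]]
force: [-1.1, -1.8, -2.8]
grip_width: 48.0
```

Run:
```python
from h import *
st();go([585.5,238.7,224],toolR(5.75,30))
```

```text
t 8.43 p [563.3 237.3 249. ] q [ 28.   -4.9 -21.7  44.8 -11.3  19.2] F [-1.1 -1.8 -2.8] w 48.0
[[-0.858, -0.101, 0.503], [-0.091, 0.995, 0.044], [-0.505, -0.008, -0.863]]
shift rows 2 each [-0.163 -0.017  0.821] world d [ 22.2   1.4 -25. ]
turn rows 1 each [-0.001   0.0009  0.0007] deg [-0.36  0.33  0.26]
```

Request:
arm_command --targets '[{"hand": 1, "x": -0.18, "y": -0.02, "z": 0.6, "wx": -0.001, "wy": 0.0009, "wz": 0.0007}, {"hand": 1, "x": -0.18, "y": -0.02, "z": 0.6, "wx": 0, "wy": 0, "wz": 0}, {"hand": 1, "x": 0, "y": 0, "z": 0.3, "wx": 0, "wy": 0, "wz": 0}, {"hand": 1, "x": 0, "y": 0, "z": 0, "wx": 0, "wy": 0, "wz": 0}]'

```text
time_s: 8.77
ee_pos: [586.4, 236.5, 224.5]
tcp_rot: [[-0.865, -0.098, 0.493], [-0.086, 0.995, 0.048], [-0.495, -0.0, -0.869]]
force: [-0.4, -0.9, -1.1]
grip_width: 48.7
```

Run:
```python
from h import *
st();go([585.5,238.7,224],toolR(5.75,30));cap('wrist','w5.png')
```

```text
t 8.77 p [586.4 236.5 224.5] q [ 26.4  -2.  -21.9  42.  -10.1  18.2] F [-0.4 -0.9 -1.1] w 48.7
[[-0.865, -0.098, 0.493], [-0.086, 0.995, 0.048], [-0.495, -0.0, -0.869]]
shift rows 1 each [0.042 0.116 0.002] world d [-0.9  2.2 -0.5]
turn rows 1 each [-0.0002 -0.0009 -0.0002] deg [-0.08 -0.33 -0.09]
```

View pics/w5.png

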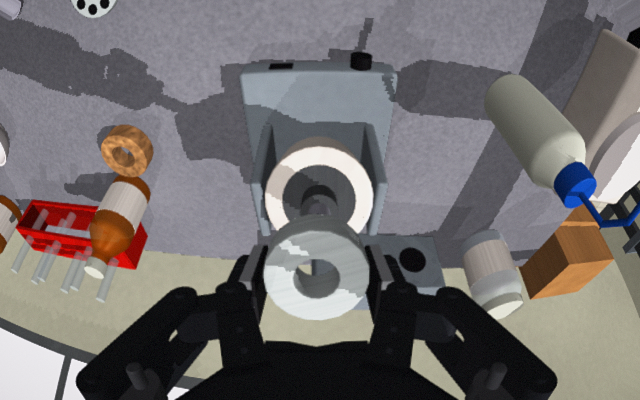

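Request:
arm_command --targets '[{"hand": 1, "x": 0.04, "y": 0.12, "z": 0, "wx": 0, "wy": -0.0009, "wz": 0}, {"hand": 1, "x": 0, "y": 0, "z": 0.5, "wx": 0, "wy": 0, "wz": 0}, {"hand": 1, "x": 0, "y": 0, "z": 0.4, "wx": 0, "wy": 0, "wz": 0}, {"hand": 1, "x": 0, "y": 0, "z": 0, "wx": 0, "wy": 0, "wz": 0}]'

```text
time_s: 9.15
ee_pos: [598.8, 239.6, 208.1]
tcp_rot: [[-0.862, -0.095, 0.498], [-0.083, 0.995, 0.047], [-0.5, -0.0, -0.866]]
force: [0.2, -0.4, -1.2]
grip_width: 48.5
```

```bash
cat >> h.py <<'E'
SH=np.array([626.5,243.0,149.5]);AX=np.array([-.4987,-.0502,.8653]);AX/=np.linalg.norm(AX)
def rel(off=0.,bot=19.1):
    "held part axis/bottom in spindle-ish frame"
    s=manip.get_state();R=np.array(s['tcp_rot']);p=s['ee_pos']+R@[off,0,bot]-SH
    T=toolR(5.75,30)
    h=p@AX; e=(p-h*AX)@T
    print('t',round(s['time_s'],2),'bottom over shoulder',round(h,1),'axis err tool x,y',e.round(2)[:2],'F',s['force'].round(1),'w',round(s['grip_width'],1),'turn',(Ro.from_matrix(R.T@T).as_rotvec()/2/np.pi).round(4),'q',s['joint_pos'].round(0))
E
python3 - <<'E'
from h import *
rel(1.5);cap('wrist','w6.png')
d=cv2.imread('pics/w6.png')[180:340,240:400];cv2.imwrite('pics/w6c.png',cv2.resize(d,None,fx=3.5,fy=3.5,interpolation=3))
E
```

```text
t 9.15 bottom over shoulder 45.6 axis err tool x,y [-3.72 -0.63] F [ 0.2 -0.4 -1.2] w 48.5 turn [-0.0005  0.0001 -0.0007] q [ 26.  -0. -23.  39. -10.  18.]
```

View pics/w6c.png

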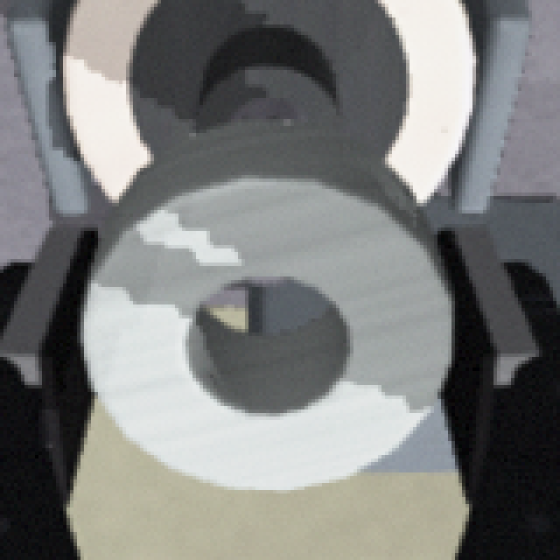

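Request:
arm_command --targets '[{"hand": 1, "x": 0.19, "y": 0.03, "z": 0, "wx": 0, "wy": 0, "wz": 0}, {"hand": 1, "x": 0, "y": 0, "z": 0, "wx": 0, "wy": 0, "wz": 0}]'

```text
time_s: 9.37
ee_pos: [595.1, 239.9, 206.1]
tcp_rot: [[-0.862, -0.095, 0.497], [-0.083, 0.995, 0.047], [-0.5, -0.001, -0.866]]
force: [-0.6, -0.7, -0.5]
grip_width: 48.6
```

Run:
```python
from h import *
rel(1.5);cap('wrist','w7.png')
d=cv2.imread('pics/w7.png')[180:340,240:400];cv2.imwrite('pics/w7c.png',cv2.resize(d,None,fx=3.5,fy=3.5,interpolation=3))
```

```text
t 9.37 bottom over shoulder 45.7 axis err tool x,y [0.48 0.01] F [-0.6 -0.7 -0.5] w 48.6 turn [-0.0005 -0.0001 -0.0007] q [ 26.  -1. -23.  39. -10.  18.]
```

View pics/w7c.png

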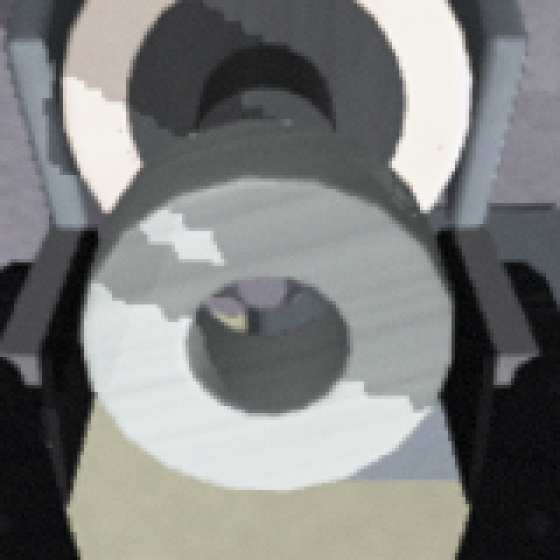

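Request:
arm_command --targets '[{"hand": 1, "x": 0.05, "y": 0, "z": 0.4, "wx": 0, "wy": 0, "wz": 0}, {"hand": 1, "x": 0.05, "y": 0, "z": 0.4, "wx": 0, "wy": 0, "wz": 0}, {"hand": 1, "x": 0, "y": 0, "z": 0, "wx": 0, "wy": 0, "wz": 0}]'

```text
time_s: 9.67
ee_pos: [602.2, 241.2, 192.1]
tcp_rot: [[-0.861, -0.096, 0.5], [-0.083, 0.995, 0.049], [-0.503, 0.001, -0.864]]
force: [-0.8, 0.0, -1.8]
grip_width: 48.7
```

Run:
```python
from h import *
rel(1.5)
```

```text
t 9.67 bottom over shoulder 30.0 axis err tool x,y [1.23 0.57] F [-0.8  0.  -1.8] w 48.7 turn [-0.0003  0.0005 -0.0006] q [ 26.   0. -24.  37. -10.  18.]
```

Request:
arm_command --targets '[{"hand": 1, "x": -0.05, "y": -0.03, "z": 0.4, "wx": 0, "wy": 0.0005, "wz": 0}, {"hand": 1, "x": 0.03, "y": 0, "z": 0.4, "wx": 0, "wy": 0, "wz": 0}, {"hand": 1, "x": 0, "y": 0, "z": 0, "wx": 0, "wy": 0, "wz": 0}]'

```text
time_s: 9.92
ee_pos: [611.3, 241.4, 176.7]
tcp_rot: [[-0.862, -0.096, 0.497], [-0.083, 0.995, 0.048], [-0.5, 0.0, -0.866]]
force: [-1.1, 0.3, -1.1]
grip_width: 48.2
```

Run:
```python
from h import *
rel(1.5)
```

```text
t 9.92 bottom over shoulder 12.1 axis err tool x,y [ 1.12 -0.12] F [-1.1  0.3 -1.1] w 48.2 turn [-0.0003 -0.0001 -0.0006] q [ 26.   2. -25.  35. -10.  18.]
```

Continue to the shoulder.

Request:
arm_command --targets '[{"hand": 1, "x": -0.03, "y": 0, "z": 0.35, "wx": 0, "wy": 0, "wz": 0}, {"hand": 1, "x": 0, "y": 0, "z": 0.2, "wx": 0, "wy": 0, "wz": 0}, {"hand": 1, "x": 0, "y": 0, "z": 0.1, "wx": 0, "wy": 0, "wz": 0}]'

```text
time_s: 10.17
ee_pos: [618.2, 242.0, 166.4]
tcp_rot: [[-0.862, -0.096, 0.497], [-0.083, 0.995, 0.049], [-0.499, 0.001, -0.866]]
force: [-38.6, -8.0, 36.8]
grip_width: 48.7
```

Run:
```python
from h import *
rel(1.5)
```

```text
t 10.17 bottom over shoulder -0.3 axis err tool x,y [ 0.27 -0.19] F [-38.6  -8.   36.8] w 48.7 turn [-0.0002 -0.0001 -0.0006] q [ 25.   3. -25.  34. -10.  17.]
```

Request:
arm_command --targets '[{"hand": 0, "x": 0, "y": 0, "z": 0, "wx": 0, "wy": 0, "wz": 0}, {"hand": 0, "x": 0, "y": 0, "z": 0, "wx": 0, "wy": 0, "wz": 0}, {"hand": 0, "x": 0, "y": 0, "z": 0, "wx": 0, "wy": 0, "wz": 0}, {"hand": 0, "x": 0, "y": 0, "z": 0, "wx": 0, "wy": 0, "wz": 0}, {"hand": 0, "x": 0, "y": 0, "z": 0, "wx": 0, "wy": 0, "wz": 0}]'

```text
time_s: 10.58
ee_pos: [619.4, 242.4, 168.0]
tcp_rot: [[-0.861, -0.096, 0.5], [-0.082, 0.995, 0.05], [-0.502, 0.002, -0.865]]
force: [-0.5, 0.4, 0.2]
grip_width: 85.2
```

Run:
```python
from h import *
rel(1.5);cap('wrist','w8.png')
```

```text
t 10.58 bottom over shoulder 0.5 axis err tool x,y [-1.66  0.1 ] F [-0.5  0.4  0.2] w 85.2 turn [-0.0001  0.0004 -0.0007] q [ 25.   3. -25.  34. -10.  17.]
```

View pics/w8.png

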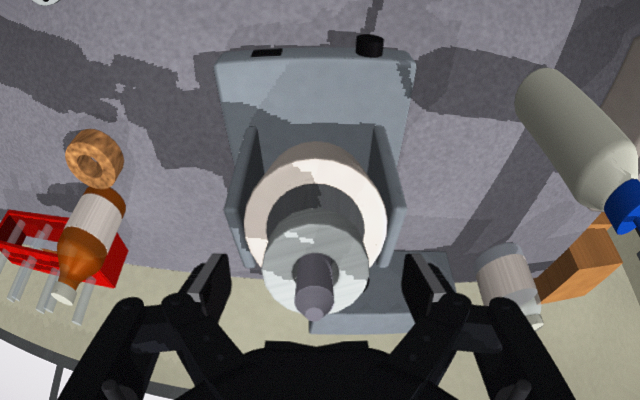

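Request:
arm_command --targets '[{"hand": 0, "x": 0.05, "y": 0, "z": -0.6, "wx": 0, "wy": 0, "wz": 0}, {"hand": 0, "x": 0.05, "y": 0, "z": -0.95, "wx": 0, "wy": 0, "wz": 0}, {"hand": 0, "x": 0, "y": 0, "z": -0.95, "wx": 0, "wy": 0, "wz": 0}, {"hand": 0, "x": 0, "y": 0, "z": -0.95, "wx": 0, "wy": 0, "wz": 0}, {"hand": 0, "x": 0, "y": 0, "z": -0.95, "wx": 0, "wy": 0, "wz": 0}, {"hand": 0, "x": 0, "y": -0.9, "z": 0, "wx": 0, "wy": 0.017, "wz": 0.002}, {"hand": 0, "x": 0, "y": -0.9, "z": 0, "wx": 0, "wy": 0.017, "wz": 0.002}, {"hand": 0, "x": 0, "y": -0.9, "z": 0, "wx": 0, "wy": 0.017, "wz": 0.002}, {"hand": 0, "x": 0, "y": -0.9, "z": 0, "wx": 0, "wy": 0.017, "wz": 0.002}, {"hand": 0, "x": 0, "y": -0.9, "z": 0, "wx": 0, "wy": 0.017, "wz": 0.002}, {"hand": 0, "x": 0, "y": 0, "z": 0, "wx": 0, "wy": 0, "wz": 0}]'

```text
time_s: 11.55
ee_pos: [569.2, 144.9, 251.6]
tcp_rot: [[-0.999, -0.039, -0.034], [-0.04, 0.999, 0.018], [0.033, 0.019, -0.999]]
force: [-0.4, 0.0, -1.6]
grip_width: 85.8
```

Run:
```python
from h import *
st();cap('side','s1.png');go([490,4,110],toolR(0,0))
d=cv2.imread('pics/s1.png')[130:210,280:400];cv2.imwrite('pics/s1c.png',cv2.resize(d,None,fx=5,fy=5,interpolation=3))
```

```text
t 11.55 p [569.2 144.9 251.6] q [13.6 15.5  8.  84.2  1.5 11.3] F [-0.4  0.  -1.6] w 85.8
[[-0.999, -0.039, -0.034], [-0.04, 0.999, 0.018], [0.033, 0.019, -0.999]]
shift rows 12 each [ 0.339 -0.591  0.592] world d [ -79.4 -142.2 -142.7]
turn rows 1 each [ 0.0032 -0.0043  0.0064] deg [ 1.16 -1.53  2.31]
```

View pics/s1c.png

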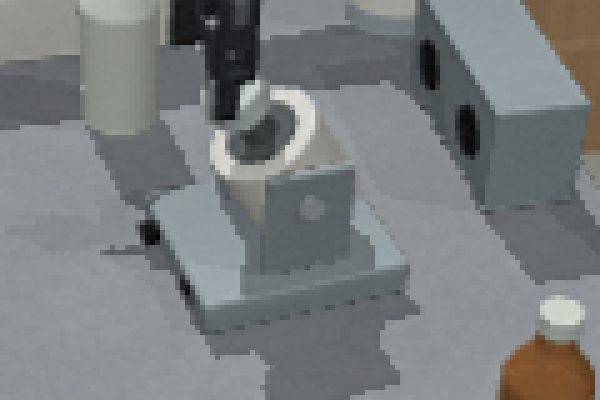

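Run:
```python
from h import *
c=cap('wrist','w9.png')
S=dict(np.load('last_side.npz'));E=S['extrinsics']
for P in (SH,SH+22*AX,SH+50*AX,manip.get_state()['ee_pos']):
    q=E[:3,:3].T@(P-E[:3,3]); print(P.round(),S['cx']+S['fx']*q[0]/-q[2],S['cy']-S['fy']*q[1]/-q[2])
```

```text
[626. 243. 150.] 327.9010740997964 151.28527434709133
[616. 242. 169.] 325.25333774293017 147.51332521737237
[602. 240. 193.] 321.7914804475586 142.58158434422052
[569. 147. 253.] 319.35646320425195 143.69246516209654
```

View pics/w9.png

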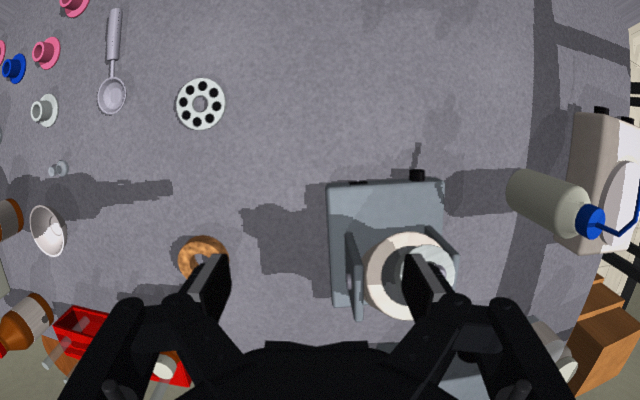

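Request:
arm_command --targets '[{"hand": 0, "x": 0, "y": -0.5, "z": 0, "wx": 0.003, "wy": -0.004, "wz": 0.0064}, {"hand": 0, "x": 0.38, "y": -0.62, "z": 0.62, "wx": 0, "wy": 0, "wz": 0}, {"hand": 0, "x": 0.38, "y": -0.62, "z": 0.62, "wx": 0, "wy": 0, "wz": 0}, {"hand": 0, "x": 0.38, "y": -0.62, "z": 0.62, "wx": 0, "wy": 0, "wz": 0}, {"hand": 0, "x": 0.38, "y": -0.62, "z": 0.62, "wx": 0, "wy": 0, "wz": 0}, {"hand": 0, "x": 0.38, "y": -0.62, "z": 0.62, "wx": 0, "wy": 0, "wz": 0}, {"hand": 0, "x": 0.38, "y": -0.62, "z": 0.62, "wx": 0, "wy": 0, "wz": 0}, {"hand": 0, "x": 0.38, "y": -0.62, "z": 0.62, "wx": 0, "wy": 0, "wz": 0}, {"hand": 0, "x": 0.38, "y": -0.62, "z": 0.62, "wx": 0, "wy": 0, "wz": 0}, {"hand": 0, "x": 0.38, "y": -0.62, "z": 0.62, "wx": 0, "wy": 0, "wz": 0}, {"hand": 0, "x": 0.38, "y": -0.62, "z": 0.62, "wx": 0, "wy": 0, "wz": 0}, {"hand": 0, "x": 0, "y": 0, "z": 0, "wx": 0, "wy": 0, "wz": 0}]'

```text
time_s: 12.65
ee_pos: [486.7, 20.1, 134.1]
tcp_rot: [[-0.998, -0.02, 0.055], [-0.019, 1.0, 0.007], [-0.055, 0.006, -0.998]]
force: [-0.3, 0.5, -0.6]
grip_width: 85.6
```

```bash
cat >> h.py <<'E'
def find(x,y,r,z0,z1):
    c=dict(np.load('last_wrist.npz'));w=wcloud(c).reshape(-1,3)
    p=w[(np.hypot(w[:,0]-x,w[:,1]-y)<r)&(w[:,2]>z0)&(w[:,2]<z1)]
    (a,b),rr=cv2.minEnclosingCircle(p[:,:2].astype(np.float32));print(len(p),p.mean(0).round(1),'circ',round(a,1),round(b,1),round(rr,1))
E
python3 - <<'E'
from h import *
st();cap('wrist','w10.png');find(483,4,42,5,12);find(470,-273,25,24,36);go([483,4,60],toolR(0,0))
E
```

```text
t 12.65 p [486.7  20.1 134.1] q [  2.2   2.2 -22.5  62.1   0.3   1.1] F [-0.3  0.5 -0.6] w 85.6
[[-0.998, -0.02, 0.055], [-0.019, 1.0, 0.007], [-0.055, 0.006, -0.998]]
4079 [481.5   5.2   7.8] circ 482.8 4.9 33.0
378 [ 469.8 -271.2   28.5] circ 468.7 -273.1 17.2
shift rows 5 each [ 0.093 -0.173  0.75 ] world d [ -4.7 -16.9 -75.5]
turn rows 1 each [0.0012 0.009  0.0031] deg [0.43 3.25 1.12]
```

Request:
arm_command --targets '[{"hand": 0, "x": 0.1, "y": -0.3, "z": 0, "wx": 0.001, "wy": 0.009, "wz": 0.003}, {"hand": 0, "x": 0.1, "y": -0.3, "z": 0.8, "wx": 0, "wy": 0, "wz": 0}, {"hand": 0, "x": 0.1, "y": -0.2, "z": 0.8, "wx": 0, "wy": 0, "wz": 0}, {"hand": 0, "x": 0.1, "y": 0, "z": 0.8, "wx": 0, "wy": 0, "wz": 0}, {"hand": 0, "x": 0.1, "y": 0, "z": 0.6, "wx": 0, "wy": 0, "wz": 0}, {"hand": 0, "x": 0, "y": 0, "z": 0, "wx": 0, "wy": 0, "wz": 0}]'

```text
time_s: 13.2
ee_pos: [482.5, 10.9, 83.9]
tcp_rot: [[-1.0, -0.007, 0.026], [-0.007, 1.0, 0.003], [-0.026, 0.002, -1.0]]
force: [-0.3, -0.7, -0.0]
grip_width: 85.6
```

Run:
```python
from h import *
st();go([483,4.6,24],toolR(0,0))
```

```text
t 13.2 p [482.5  10.9  83.9] q [  1.2   4.8 -26.3  57.5   0.1   0.8] F [-0.3 -0.7 -0. ] w 85.6
[[-1.0, -0.007, 0.026], [-0.007, 1.0, 0.003], [-0.026, 0.002, -1.0]]
shift rows 4 each [ 0.014 -0.08   0.749] world d [  0.5  -6.3 -59.9]
turn rows 1 each [0.0004 0.0041 0.0012] deg [0.15 1.47 0.42]
```

Request:
arm_command --targets '[{"hand": 0, "x": 0.03, "y": -0.16, "z": 0.6, "wx": 0, "wy": 0.004, "wz": 0.001}, {"hand": 0, "x": 0.03, "y": -0.16, "z": 0.7, "wx": 0, "wy": 0, "wz": 0}, {"hand": 0, "x": 0.03, "y": 0, "z": 0.7, "wx": 0, "wy": 0, "wz": 0}, {"hand": 0, "x": 0.03, "y": 0, "z": 0.6, "wx": 0, "wy": 0, "wz": 0}, {"hand": 0, "x": 0, "y": 0, "z": 0.3, "wx": 0, "wy": 0, "wz": 0}, {"hand": 0, "x": 0, "y": 0, "z": 0, "wx": 0, "wy": 0, "wz": 0}]'

```text
time_s: 13.7
ee_pos: [487.6, 10.1, 34.5]
tcp_rot: [[-1.0, -0.008, 0.022], [-0.008, 1.0, 0.004], [-0.022, 0.004, -1.0]]
force: [-0.5, 0.1, -0.0]
grip_width: 85.6
```

Run:
```python
from h import *
st();go([483,4.6,15],toolR(0,0))
```

```text
t 13.7 p [487.6  10.1  34.5] q [  1.1   7.8 -29.7  51.3   0.2   0.6] F [-0.5  0.1 -0. ] w 85.6
[[-1.0, -0.008, 0.022], [-0.008, 1.0, 0.004], [-0.022, 0.004, -1.0]]
shift rows 2 each [ 0.128 -0.138  0.483] world d [ -4.6  -5.5 -19.5]
turn rows 1 each [0.0006 0.0034 0.0013] deg [0.21 1.24 0.48]
```

Request:
arm_command --targets '[{"hand": 0, "x": 0.25, "y": -0.3, "z": 0, "wx": 0, "wy": 0.0034, "wz": 0.0013}, {"hand": 0, "x": 0.05, "y": 0, "z": 0.3, "wx": 0, "wy": 0, "wz": 0}, {"hand": 0, "x": 0, "y": 0, "z": 0, "wx": 0, "wy": 0, "wz": 0}]'

```text
time_s: 13.95
ee_pos: [483.2, 4.7, 31.4]
tcp_rot: [[-1.0, -0.001, 0.004], [-0.001, 1.0, 0.004], [-0.004, 0.004, -1.0]]
force: [0.1, 0.2, -0.2]
grip_width: 85.3
```

Run:
```python
from h import *
st();go([483,4.6,15],toolR(0,0))
```

```text
t 13.95 p [483.2   4.7  31.4] q [  0.4   8.2 -29.5  52.    0.2   0.4] F [ 0.1  0.2 -0.2] w 85.3
[[-1.0, -0.001, 0.004], [-0.001, 1.0, 0.004], [-0.004, 0.004, -1.0]]
shift rows 1 each [ 0.015 -0.008  0.818] world d [ -0.2  -0.1 -16.4]
turn rows 1 each [0.0006 0.0006 0.0002] deg [0.21 0.21 0.08]
```

Request:
arm_command --targets '[{"hand": 0, "x": 0.03, "y": 0, "z": 0.5, "wx": 0, "wy": 0, "wz": 0}, {"hand": 0, "x": 0.03, "y": 0, "z": 0.4, "wx": 0, "wy": 0, "wz": 0}, {"hand": 0, "x": 0, "y": 0, "z": 0, "wx": 0, "wy": 0, "wz": 0}]'

```text
time_s: 14.2
ee_pos: [483.4, 4.6, 13.2]
tcp_rot: [[-1.0, -0.001, 0.007], [-0.001, 1.0, 0.004], [-0.007, 0.004, -1.0]]
force: [-0.3, -0.9, -0.7]
grip_width: 85.5
```

Run:
```python
from h import *
st();go([483,4.6,15],toolR(0,0));cap('wrist','w11.png')
```

```text
t 14.2 p [483.4   4.6  13.2] q [  0.4   9.1 -31.1  49.4   0.2   0.4] F [-0.3 -0.9 -0.7] w 85.5
[[-1.0, -0.001, 0.007], [-0.001, 1.0, 0.004], [-0.007, 0.004, -1.0]]
shift rows 1 each [ 0.02   0.002 -0.089] world d [-0.4  0.   1.8]
turn rows 1 each [0.0006 0.0011 0.0001] deg [0.21 0.4  0.04]
```

View pics/w11.png

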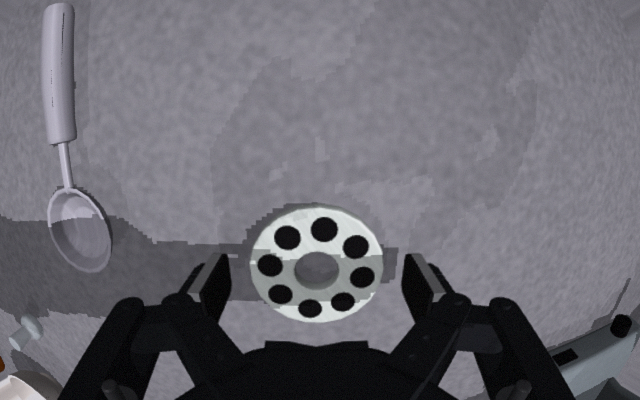

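Request:
arm_command --targets '[{"hand": 1, "x": 0, "y": 0, "z": 0, "wx": 0, "wy": 0, "wz": 0}, {"hand": 1, "x": 0, "y": 0, "z": 0, "wx": 0, "wy": 0, "wz": 0}, {"hand": 1, "x": 0, "y": 0, "z": 0, "wx": 0, "wy": 0, "wz": 0}, {"hand": 1, "x": 0, "y": 0, "z": 0, "wx": 0, "wy": 0, "wz": 0}]'

```text
time_s: 14.58
ee_pos: [483.5, 4.6, 14.1]
tcp_rot: [[-1.0, -0.001, 0.007], [-0.001, 1.0, 0.004], [-0.007, 0.004, -1.0]]
force: [-0.6, 0.5, -0.8]
grip_width: 62.2
```

Request:
arm_command --targets '[{"hand": 1, "x": 0, "y": 0, "z": -0.4, "wx": 0, "wy": 0, "wz": 0}, {"hand": 1, "x": 0, "y": 0, "z": -0.8, "wx": 0, "wy": 0, "wz": 0}, {"hand": 1, "x": 0, "y": 0, "z": -0.8, "wx": 0, "wy": 0, "wz": 0}]'

```text
time_s: 14.83
ee_pos: [480.5, 4.4, 52.7]
tcp_rot: [[-1.0, -0.001, -0.0], [-0.001, 1.0, 0.004], [0.0, 0.004, -1.0]]
force: [0.1, 0.1, -0.4]
grip_width: 62.5
```

Run:
```python
from h import *
st();cap('wrist','w12.png');heldtop(0,38,0,19)
c=dict(np.load('last_wrist.npz'));t=((wcloud(c)-c['ee'])@c['R'])
for v in range(190,330,8): print(v,t[v,316].round(1),t[v,300].round(1))
```

```text
t 14.83 p [480.5   4.4  52.7] q [  0.4   7.  -28.   55.    0.2   0.4] F [ 0.1  0.1 -0.4] w 62.5
[[-1.0, -0.001, -0.0], [-0.001, 1.0, 0.004], [0.0, 0.004, -1.0]]
11743 [3.96 0.34 6.13] circ 4.49 0.02 36.93 normal [ 0.     0.004 -1.   ]
190 [27.4  0.3 53.7] [27.5 -9.1 53.1]
198 [22.6  0.3 53.1] [22.4 -9.3 53.8]
206 [32.7  0.4  7.7] [32.  -6.9  9.8]
214 [29.3  0.4  6.5] [29.5 -6.7  6. ]
222 [26.1  0.4  5. ] [25.8 -6.8  5.6]
230 [21.6  0.4  6.5] [22.1 -6.8  5.3]
238 [18.   0.4  5.6] [17.9 -6.9  5.8]
246 [13.8  0.4  5.9] [13.4 -7.1  6.6]
254 [-14.5   0.3  52.5] [ 9.2 -7.2  6.7]
262 [-20.7   0.3  53.3] [-20.3 -10.   52.4]
270 [-26.7   0.3  53.2] [-26.3 -10.1  52.5]
278 [-32.7   0.3  52.8] [-6.7 -7.7 10.8]
286 [-11.2   0.4  10.3] [-8.9 -7.6  6.7]
294 [-13.1   0.4   5.8] [-13.9  -7.7   6.8]
302 [-18.4   0.4   6.1] [-18.3  -7.8   6. ]
310 [-23.8   0.4   6.4] [-24.2  -8.    6.8]
318 [-29.4   0.4   6.5] [-28.5  -8.    5.4]
326 [-75.5   0.3  53.6] [-75.4 -11.4  53.4]
```

View pics/w12.png

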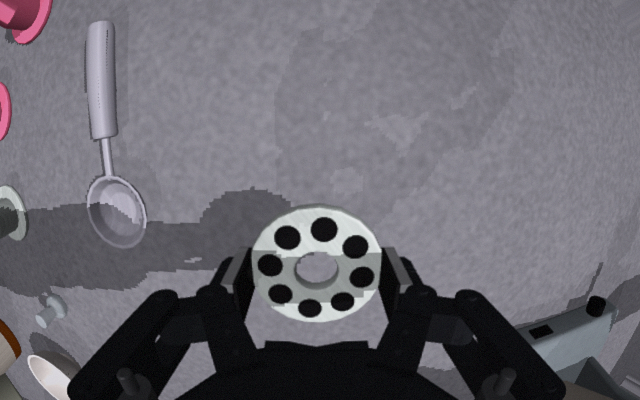

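Run:
```python
from h import *
go([560,180,252],toolR(0,0))
```

```text
shift rows 15 each [-0.262  0.588 -0.65 ] world d [ 77.7 175.6 196.1]
turn rows 1 each [0.0006 0.0007 0.0001] deg [0.22 0.25 0.04]
```

Request:
arm_command --targets '[{"hand": 1, "x": -0.3, "y": 0.75, "z": -0.95, "wx": 0, "wy": 0, "wz": 0}, {"hand": 1, "x": -0.3, "y": 0.75, "z": -0.95, "wx": 0, "wy": 0, "wz": 0}, {"hand": 1, "x": -0.3, "y": 0.75, "z": -0.95, "wx": 0, "wy": 0, "wz": 0}, {"hand": 1, "x": -0.3, "y": 0.75, "z": -0.95, "wx": 0, "wy": 0, "wz": 0}, {"hand": 1, "x": -0.3, "y": 0.75, "z": -0.95, "wx": 0, "wy": 0, "wz": 0}, {"hand": 1, "x": -0.3, "y": 0.75, "z": -0.95, "wx": 0, "wy": 0, "wz": 0}, {"hand": 1, "x": -0.35, "y": 0.75, "z": -0.95, "wx": 0, "wy": 0, "wz": 0}, {"hand": 1, "x": -0.35, "y": 0.75, "z": -0.95, "wx": 0, "wy": 0, "wz": 0}, {"hand": 1, "x": -0.35, "y": 0.75, "z": -0.95, "wx": 0, "wy": 0, "wz": 0}, {"hand": 1, "x": -0.35, "y": 0.75, "z": -0.95, "wx": 0, "wy": 0, "wz": 0}, {"hand": 1, "x": -0.35, "y": 0.75, "z": -0.8, "wx": 0, "wy": 0, "wz": 0}, {"hand": 1, "x": -0.35, "y": 0.75, "z": 0, "wx": 0, "wy": 0, "wz": 0}]'

```text
time_s: 15.88
ee_pos: [560.6, 189.3, 274.2]
tcp_rot: [[-1.0, 0.005, 0.007], [0.005, 1.0, 0.005], [-0.007, 0.005, -1.0]]
force: [-0.3, -0.8, -0.0]
grip_width: 62.7
```

Run:
```python
from h import *
st();go(SH+104*AX,toolR(5.75,30))
```

```text
t 15.88 p [560.6 189.3 274.2] q [18.6 14.4  9.4 84.6  0.1 18.9] F [-0.3 -0.8 -0. ] w 62.7
[[-1.0, 0.005, 0.007], [0.005, 1.0, 0.005], [-0.007, 0.005, -1.0]]
shift rows 4 each [-0.17   0.605  0.437] world d [ 14.   48.5 -34.7]
turn rows 5 each [-0.0007 -0.0164 -0.0033] deg [ -1.34 -29.59  -5.95]
```

Request:
arm_command --targets '[{"hand": 1, "x": 0, "y": 0.55, "z": 0.1, "wx": -0.0008, "wy": -0.0164, "wz": -0.0033}, {"hand": 1, "x": 0, "y": 0.55, "z": 0.1, "wx": -0.0008, "wy": -0.0164, "wz": -0.0033}, {"hand": 1, "x": 0, "y": 0.55, "z": 0.1, "wx": -0.0008, "wy": -0.0164, "wz": -0.0033}, {"hand": 1, "x": 0, "y": 0.55, "z": 0.1, "wx": -0.0008, "wy": -0.0164, "wz": -0.0033}, {"hand": 1, "x": 0, "y": 0.4, "z": 0.1, "wx": -0.0008, "wy": -0.0164, "wz": -0.0033}, {"hand": 1, "x": 0, "y": 0, "z": 0, "wx": 0, "wy": 0, "wz": 0}]'

```text
time_s: 16.38
ee_pos: [564.8, 247.2, 252.8]
tcp_rot: [[-0.859, -0.106, 0.501], [-0.093, 0.994, 0.052], [-0.504, -0.003, -0.864]]
force: [-1.6, 0.3, -3.2]
grip_width: 62.3
```

Run:
```python
from h import *
st();rel(0.7,14.1)
```

```text
t 16.38 p [564.8 247.2 252.8] q [ 28.7  -4.3 -20.7  45.3 -11.3  19.7] F [-1.6  0.3 -3.2] w 62.3
[[-0.859, -0.106, 0.501], [-0.093, 0.994, 0.052], [-0.504, -0.003, -0.864]]
t 16.38 bottom over shoulder 105.8 axis err tool x,y [ 1.62 10.41] F [-1.6  0.3 -3.2] w 62.3 turn [0.0002 0.0008 0.0011] q [ 29.  -4. -21.  45. -11.  20.]
```

Request:
arm_command --targets '[{"hand": 1, "x": -0.08, "y": -0.52, "z": 0.5, "wx": 0, "wy": 0.0008, "wz": 0.0011}, {"hand": 1, "x": 0.04, "y": 0, "z": 0.7, "wx": 0, "wy": 0, "wz": 0}, {"hand": 1, "x": 0.04, "y": 0, "z": 0.7, "wx": 0, "wy": 0, "wz": 0}, {"hand": 1, "x": 0, "y": 0, "z": 0, "wx": 0, "wy": 0, "wz": 0}]'

```text
time_s: 16.72
ee_pos: [585.4, 237.4, 221.0]
tcp_rot: [[-0.865, -0.1, 0.492], [-0.086, 0.995, 0.051], [-0.494, 0.002, -0.869]]
force: [-0.9, -0.4, -1.4]
grip_width: 62.5
```

Run:
```python
from h import *
rel(0.7,14.1)
```

```text
t 16.72 bottom over shoulder 68.6 axis err tool x,y [ 0.82 -1.44] F [-0.9 -0.4 -1.4] w 62.5 turn [ 0.0003 -0.0011 -0.0002] q [ 26.  -2. -22.  42. -10.  18.]
```

Request:
arm_command --targets '[{"hand": 1, "x": -0.02, "y": 0.07, "z": 0.5, "wx": 0, "wy": -0.0011, "wz": 0}, {"hand": 1, "x": 0.03, "y": 0, "z": 0.3, "wx": 0, "wy": 0, "wz": 0}, {"hand": 1, "x": 0, "y": 0, "z": 0, "wx": 0, "wy": 0, "wz": 0}]'

```text
time_s: 16.97
ee_pos: [597.3, 237.9, 209.1]
tcp_rot: [[-0.864, -0.095, 0.495], [-0.081, 0.995, 0.05], [-0.498, 0.003, -0.867]]
force: [-1.0, -1.1, -0.8]
grip_width: 62.4
```

Run:
```python
from h import *
rel(0.7,14.1);cap('wrist','w13.png')
d=cv2.imread('pics/w13.png')[180:340,230:410];cv2.imwrite('pics/w13c.png',cv2.resize(d,None,fx=3.5,fy=3.5,interpolation=3))
```

```text
t 16.97 bottom over shoulder 52.3 axis err tool x,y [-3.54 -2.17] F [-1.  -1.1 -0.8] w 62.4 turn [-0.     -0.0004 -0.0009] q [ 26.  -1. -23.  40. -10.  18.]
```

View pics/w13c.png

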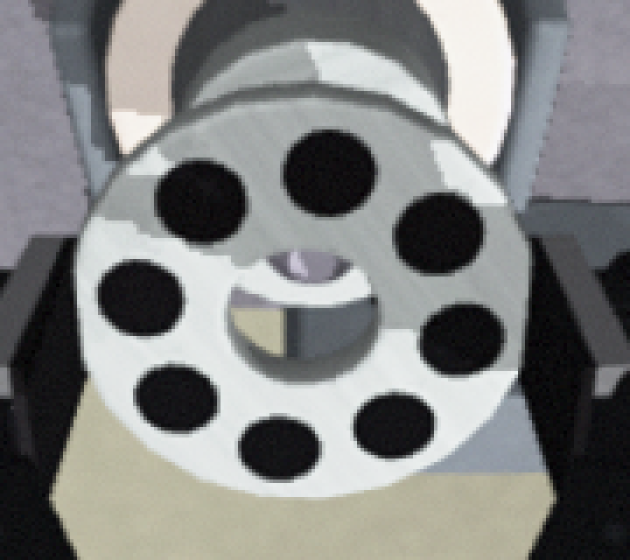

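Request:
arm_command --targets '[{"hand": 1, "x": 0.18, "y": 0.12, "z": 0, "wx": 0, "wy": 0, "wz": -0.0009}, {"hand": 1, "x": 0.03, "y": 0, "z": 0.3, "wx": 0, "wy": 0, "wz": 0}, {"hand": 1, "x": 0, "y": 0, "z": 0, "wx": 0, "wy": 0, "wz": 0}]'

```text
time_s: 17.27
ee_pos: [597.6, 240.2, 204.2]
tcp_rot: [[-0.862, -0.099, 0.496], [-0.086, 0.995, 0.05], [-0.499, 0.001, -0.867]]
force: [0.2, 0.2, -1.2]
grip_width: 62.4
```

Run:
```python
from h import *
rel(0.7,14.1)
```

```text
t 17.27 bottom over shoulder 47.7 axis err tool x,y [-1.58  0.12] F [ 0.2  0.2 -1.2] w 62.4 turn [ 0.     -0.0002 -0.0002] q [ 26.  -0. -23.  39. -10.  18.]
```

Request:
arm_command --targets '[{"hand": 1, "x": 0.1, "y": 0, "z": 0.3, "wx": 0, "wy": 0, "wz": 0}, {"hand": 1, "x": 0.03, "y": 0, "z": 0.35, "wx": 0, "wy": 0, "wz": 0}, {"hand": 1, "x": 0, "y": 0, "z": 0, "wx": 0, "wy": 0, "wz": 0}]'

```text
time_s: 17.52
ee_pos: [602.2, 241.1, 191.6]
tcp_rot: [[-0.862, -0.1, 0.497], [-0.086, 0.995, 0.051], [-0.5, 0.001, -0.866]]
force: [-0.4, -0.0, -1.0]
grip_width: 62.2
```

Run:
```python
from h import *
rel(0.7,14.1)
```

```text
t 17.52 bottom over shoulder 34.6 axis err tool x,y [0.71 0.59] F [-0.4 -0.  -1. ] w 62.2 turn [ 0.0002  0.     -0.0001] q [ 26.   0. -24.  37. -10.  18.]
```

Request:
arm_command --targets '[{"hand": 1, "x": -0.02, "y": -0.02, "z": 0.35, "wx": 0, "wy": 0, "wz": 0}, {"hand": 1, "x": 0.01, "y": 0, "z": 0.2, "wx": 0, "wy": 0, "wz": 0}, {"hand": 1, "x": 0, "y": 0, "z": 0.1, "wx": 0, "wy": 0, "wz": 0}]'

```text
time_s: 17.77
ee_pos: [608.9, 241.7, 180.8]
tcp_rot: [[-0.861, -0.101, 0.498], [-0.086, 0.995, 0.052], [-0.501, 0.002, -0.866]]
force: [-28.8, -5.7, 28.6]
grip_width: 62.5
```

Run:
```python
from h import *
rel(0.7,14.1)
```

```text
t 17.77 bottom over shoulder 21.8 axis err tool x,y [0.26 0.49] F [-28.8  -5.7  28.6] w 62.5 turn [ 0.0003  0.0001 -0.0001] q [ 26.   1. -25.  36. -10.  18.]
```

Seated at 21.8. Release.

Request:
arm_command --targets '[{"hand": 0, "x": 0, "y": 0, "z": 0, "wx": 0, "wy": 0, "wz": 0}, {"hand": 0, "x": 0, "y": 0, "z": 0, "wx": 0, "wy": 0, "wz": 0}, {"hand": 0, "x": 0, "y": 0, "z": 0, "wx": 0, "wy": 0, "wz": 0}, {"hand": 0, "x": 0, "y": 0, "z": 0, "wx": 0, "wy": 0, "wz": 0}]'

```text
time_s: 18.1
ee_pos: [609.6, 241.9, 181.2]
tcp_rot: [[-0.861, -0.101, 0.499], [-0.086, 0.995, 0.052], [-0.502, 0.002, -0.865]]
force: [-0.9, 0.5, 0.4]
grip_width: 85.2
```

```bash
cat >> h.py <<'E'
def top_on_spindle(h0,h1,rmin,rmax):
    c=dict(np.load('last_wrist.npz'));w=wcloud(c).reshape(-1,3)-SH
    T=toolR(5.75,30);h=w@AX;e=w@T;r=np.hypot(e[:,0],e[:,1])
    k=(r<rmax)&(r>rmin)&(h>h0)&(h<h1);p=w[k]
    U,S,V=np.linalg.svd(p-p.mean(0),full_matrices=False);n=V[2]*np.sign(V[2]@AX)
    (a,b),rr=cv2.minEnclosingCircle(e[k][:,:2].astype(np.float32))
    print(k.sum(),'h med',np.median(h[k]).round(2),'circ',round(a,1),round(b,1),round(rr,1),'angle',np.arccos(n@AX).round(3))
E
python3 - <<'E'
from h import *
rel(0.7,14.1);cap('wrist','w14.png');top_on_spindle(25,37,12,36)
E
```

```text
t 18.1 bottom over shoulder 21.9 axis err tool x,y [-0.56  0.58] F [-0.9  0.5  0.4] w 85.2 turn [ 0.0003  0.0004 -0.0001] q [ 26.   1. -25.  36. -10.  17.]
10611 h med 30.19 circ 0.6 0.8 33.3 angle 0.013
```

View pics/w14.png

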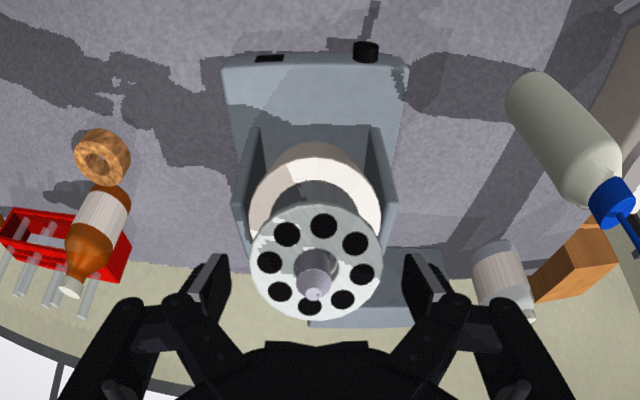

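Request:
arm_command --targets '[{"hand": 0, "x": 0.03, "y": 0, "z": -0.6, "wx": 0, "wy": 0, "wz": 0}, {"hand": 0, "x": 0.03, "y": 0, "z": -0.95, "wx": 0, "wy": 0, "wz": 0}, {"hand": 0, "x": 0, "y": 0, "z": -0.95, "wx": 0, "wy": 0, "wz": 0}, {"hand": 0, "x": 0, "y": 0, "z": -0.95, "wx": 0, "wy": 0, "wz": 0}, {"hand": 0, "x": 0, "y": 0, "z": -0.8, "wx": 0, "wy": 0, "wz": 0}, {"hand": 0, "x": 0, "y": -0.95, "z": 0, "wx": 0, "wy": 0.016, "wz": 0.003}, {"hand": 0, "x": 0, "y": -0.95, "z": 0, "wx": 0, "wy": 0.016, "wz": 0.003}, {"hand": 0, "x": 0, "y": -0.95, "z": 0, "wx": 0, "wy": 0.016, "wz": 0.003}, {"hand": 0, "x": 0, "y": -0.95, "z": 0, "wx": 0, "wy": 0.016, "wz": 0.003}, {"hand": 0, "x": 0, "y": -0.95, "z": 0, "wx": 0, "wy": 0.016, "wz": 0.003}, {"hand": 0, "x": 0, "y": -0.95, "z": 0, "wx": 0, "wy": 0, "wz": 0}, {"hand": 0, "x": 0, "y": 0, "z": 0, "wx": 0, "wy": 0, "wz": 0}]'

```text
time_s: 19.15
ee_pos: [563.9, 119.8, 262.7]
tcp_rot: [[-1.0, -0.012, -0.001], [-0.012, 0.999, 0.03], [0.001, 0.03, -1.0]]
force: [-0.1, 0.1, 0.5]
grip_width: 85.2
```

Run:
```python
from h import *
st();go([475,-265,160],toolR(-5,0))
```

```text
t 19.15 p [563.9 119.8 262.7] q [11.2 12.7  5.9 82.9  1.7 10.5] F [-0.1  0.1  0.5] w 85.2
[[-1.0, -0.012, -0.001], [-0.012, 0.999, 0.03], [0.001, 0.03, -1.0]]
shift rows 22 each [ 0.212 -0.879  0.207] world d [ -88.9 -384.8 -102.7]
turn rows 1 each [ 0.0048 -0.0004  0.0158] deg [ 1.72 -0.15  5.69]
```

Request:
arm_command --targets '[{"hand": 0, "x": 0.22, "y": -0.95, "z": 0.2, "wx": 0.005, "wy": 0, "wz": 0.008}, {"hand": 0, "x": 0.22, "y": -0.95, "z": 0.2, "wx": 0, "wy": 0, "wz": 0}, {"hand": 0, "x": 0.22, "y": -0.95, "z": 0.2, "wx": 0, "wy": 0, "wz": 0}, {"hand": 0, "x": 0.22, "y": -0.95, "z": 0.2, "wx": 0, "wy": 0, "wz": 0}, {"hand": 0, "x": 0.22, "y": -0.95, "z": 0.2, "wx": 0, "wy": 0, "wz": 0}, {"hand": 0, "x": 0.22, "y": -0.95, "z": 0.2, "wx": 0, "wy": 0, "wz": 0}, {"hand": 0, "x": 0.22, "y": -0.95, "z": 0.2, "wx": 0, "wy": 0, "wz": 0}, {"hand": 0, "x": 0.22, "y": -0.95, "z": 0.2, "wx": 0, "wy": 0, "wz": 0}, {"hand": 0, "x": 0.22, "y": -0.95, "z": 0.2, "wx": 0, "wy": 0, "wz": 0}, {"hand": 0, "x": 0.22, "y": -0.95, "z": 0.2, "wx": 0, "wy": 0, "wz": 0}, {"hand": 0, "x": 0.22, "y": -0.95, "z": 0.2, "wx": 0, "wy": 0, "wz": 0}, {"hand": 0, "x": 0.22, "y": -0.95, "z": 0.2, "wx": 0, "wy": 0, "wz": 0}]'

```text
time_s: 20.15
ee_pos: [500.2, -106.3, 221.3]
tcp_rot: [[-0.999, 0.032, 0.017], [0.032, 0.999, -0.002], [-0.017, -0.001, -1.0]]
force: [0.6, 0.2, -0.4]
grip_width: 85.3
```

Run:
```python
from h import *
st();go([475,-265,140],toolR(-10,0))
```

```text
t 20.15 p [ 500.2 -106.3  221.3] q [-12.1   5.   -8.3  75.7   0.1 -10.2] F [ 0.6  0.2 -0.4] w 85.3
[[-0.999, 0.032, 0.017], [0.032, 0.999, -0.002], [-0.017, -0.001, -1.0]]
shift rows 10 each [ 0.108 -0.797  0.406] world d [ -25.2 -158.7  -81.3]
turn rows 2 each [0.     0.0013 0.0113] deg [0.   0.96 8.17]
```

Request:
arm_command --targets '[{"hand": 0, "x": 0.12, "y": -0.85, "z": 0.42, "wx": 0, "wy": 0.0013, "wz": 0.01}, {"hand": 0, "x": 0.12, "y": -0.85, "z": 0.42, "wx": 0, "wy": 0, "wz": 0}, {"hand": 0, "x": 0.12, "y": -0.85, "z": 0.42, "wx": 0, "wy": 0, "wz": 0}, {"hand": 0, "x": 0.12, "y": -0.85, "z": 0.42, "wx": 0, "wy": 0, "wz": 0}, {"hand": 0, "x": 0.12, "y": -0.85, "z": 0.42, "wx": 0, "wy": 0, "wz": 0}, {"hand": 0, "x": 0.12, "y": -0.85, "z": 0.42, "wx": 0, "wy": 0, "wz": 0}, {"hand": 0, "x": 0.12, "y": -0.85, "z": 0.42, "wx": 0, "wy": 0, "wz": 0}, {"hand": 0, "x": 0.12, "y": -0.85, "z": 0.42, "wx": 0, "wy": 0, "wz": 0}, {"hand": 0, "x": 0.12, "y": -0.85, "z": 0.42, "wx": 0, "wy": 0, "wz": 0}, {"hand": 0, "x": 0, "y": 0, "z": 0, "wx": 0, "wy": 0, "wz": 0}]'

```text
time_s: 20.98
ee_pos: [463.9, -259.5, 152.3]
tcp_rot: [[-0.995, 0.095, 0.027], [0.095, 0.995, -0.008], [-0.028, -0.006, -1.0]]
force: [0.1, 0.7, 0.6]
grip_width: 85.7
```

Run:
```python
from h import *
st();cap('wrist','w15.png');find(470,-273,25,24,36);find(470,-273,40,3,9);go([470,-273,70],toolR(-6,0))
```

```text
t 20.98 p [ 463.9 -259.5  152.3] q [-29.4   7.7 -14.1  66.6   0.3 -24. ] F [0.1 0.7 0.6] w 85.7
[[-0.995, 0.095, 0.027], [0.095, 0.995, -0.008], [-0.028, -0.006, -1.0]]
680 [ 469.3 -273.8   29. ] circ 470.2 -273.5 16.3
1294 [ 463.7 -272.     4.9] circ 470.0 -273.7 27.0
shift rows 5 each [-0.046 -0.134  0.834] world d [  5.7 -14.4 -83.2]
turn rows 1 each [-0.0008  0.0046  0.0016] deg [-0.29  1.65  0.58]
```

View pics/w15.png

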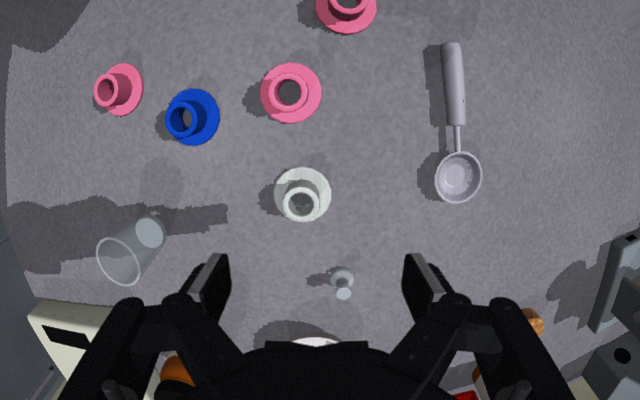

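Request:
arm_command --targets '[{"hand": 0, "x": -0.2, "y": -0.5, "z": 0, "wx": -0.0008, "wy": 0.0046, "wz": 0.0016}, {"hand": 0, "x": -0.05, "y": -0.2, "z": 0.8, "wx": 0, "wy": 0, "wz": 0}, {"hand": 0, "x": 0.05, "y": 0, "z": 0.8, "wx": 0, "wy": 0, "wz": 0}, {"hand": 0, "x": 0.05, "y": 0, "z": 0.8, "wx": 0, "wy": 0, "wz": 0}, {"hand": 0, "x": 0.05, "y": 0, "z": 0.8, "wx": 0, "wy": 0, "wz": 0}, {"hand": 0, "x": 0, "y": 0, "z": 0, "wx": 0, "wy": 0, "wz": 0}]'

```text
time_s: 21.53
ee_pos: [469.3, -268.3, 95.3]
tcp_rot: [[-0.995, 0.101, 0.011], [0.101, 0.995, -0.004], [-0.011, -0.003, -1.0]]
force: [-0.6, -0.0, -0.2]
grip_width: 85.2
```

Run:
```python
from h import *
st();go([470,-273.6,27],toolR(-6,0))
```

```text
t 21.53 p [ 469.3 -268.3   95.3] q [-29.8  11.  -17.5  60.9   0.1 -24. ] F [-0.6 -0.  -0.2] w 85.2
[[-0.995, 0.101, 0.011], [0.101, 0.995, -0.004], [-0.011, -0.003, -1.0]]
shift rows 4 each [-0.006 -0.063  0.854] world d [  0.7  -5.3 -68.3]
turn rows 1 each [-0.0004  0.0018  0.0006] deg [-0.16  0.65  0.21]
```

Request:
arm_command --targets '[{"hand": 0, "x": 0, "y": -0.3, "z": 0.4, "wx": 0, "wy": 0.0018, "wz": 0}, {"hand": 0, "x": 0.03, "y": 0, "z": 0.75, "wx": 0, "wy": 0, "wz": 0}, {"hand": 0, "x": 0.03, "y": 0, "z": 0.75, "wx": 0, "wy": 0, "wz": 0}, {"hand": 0, "x": 0, "y": 0, "z": 0, "wx": 0, "wy": 0, "wz": 0}]'

```text
time_s: 21.87
ee_pos: [470.8, -273.4, 61.1]
tcp_rot: [[-0.995, 0.097, 0.005], [0.097, 0.995, -0.006], [-0.005, -0.006, -1.0]]
force: [0.2, -0.3, -0.8]
grip_width: 85.9
```

Run:
```python
from h import *
st();go([470,-273.6,27],toolR(-6,0))
```

```text
t 21.87 p [ 470.8 -273.4   61.1] q [-30.1  12.9 -19.7  57.   -0.2 -24.5] F [ 0.2 -0.3 -0.8] w 85.9
[[-0.995, 0.097, 0.005], [0.097, 0.995, -0.006], [-0.005, -0.006, -1.0]]
shift rows 2 each [ 0.024 -0.003  0.851] world d [ -0.8  -0.2 -34.1]
turn rows 1 each [-0.0009  0.0008  0.0012] deg [-0.32  0.29  0.43]
```

Request:
arm_command --targets '[{"hand": 0, "x": 0.04, "y": 0, "z": 0.6, "wx": 0, "wy": 0, "wz": 0}, {"hand": 0, "x": 0.03, "y": 0, "z": 0.6, "wx": 0, "wy": 0, "wz": 0}, {"hand": 0, "x": 0.03, "y": 0, "z": 0.45, "wx": 0, "wy": 0, "wz": 0}, {"hand": 0, "x": 0, "y": 0, "z": 0, "wx": 0, "wy": 0, "wz": 0}]'

```text
time_s: 22.2
ee_pos: [471.9, -274.2, 30.8]
tcp_rot: [[-0.995, 0.096, 0.009], [0.096, 0.995, -0.009], [-0.01, -0.008, -1.0]]
force: [-0.3, 0.0, -0.0]
grip_width: 85.5
```

Run:
```python
from h import *
st();go([470,-273.6,28],toolR(-6,0))
```

```text
t 22.2 p [ 471.9 -274.2   30.8] q [-30.1  14.1 -22.2  53.   -0.2 -24.6] F [-0.3  0.  -0. ] w 85.5
[[-0.995, 0.096, 0.009], [0.096, 0.995, -0.009], [-0.01, -0.008, -1.0]]
shift rows 1 each [0.1  0.02 0.14] world d [-1.9  0.6 -2.8]
turn rows 1 each [-0.0013  0.0016  0.0014] deg [-0.46  0.56  0.51]
```

Request:
arm_command --targets '[{"hand": 0, "x": 0.1, "y": 0.02, "z": 0.12, "wx": -0.0013, "wy": 0.0016, "wz": 0.0014}, {"hand": 0, "x": 0, "y": 0, "z": 0, "wx": 0, "wy": 0, "wz": 0}]'

```text
time_s: 22.37
ee_pos: [470.1, -273.6, 29.0]
tcp_rot: [[-0.994, 0.105, -0.001], [0.105, 0.994, 0.001], [0.001, 0.001, -1.0]]
force: [0.1, 0.9, -0.3]
grip_width: 85.2
```

Run:
```python
from h import *
st();cap('wrist','w16.png')
```

```text
t 22.37 p [ 470.1 -273.6   29. ] q [-30.2  14.6 -21.8  53.6   0.  -24.2] F [ 0.1  0.9 -0.3] w 85.2
[[-0.994, 0.105, -0.001], [0.105, 0.994, 0.001], [0.001, 0.001, -1.0]]
```

View pics/w16.png

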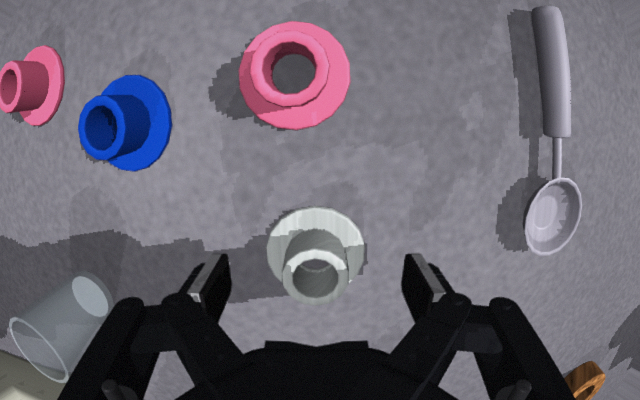

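Centred on the silver bushing; the blue and pink ones are well away. Close.

Request:
arm_command --targets '[{"hand": 1, "x": 0, "y": 0, "z": 0, "wx": 0, "wy": 0, "wz": 0}, {"hand": 1, "x": 0, "y": 0, "z": 0, "wx": 0, "wy": 0, "wz": 0}, {"hand": 1, "x": 0, "y": 0, "z": 0, "wx": 0, "wy": 0, "wz": 0}, {"hand": 1, "x": 0, "y": 0, "z": 0, "wx": 0, "wy": 0, "wz": 0}, {"hand": 1, "x": 0, "y": 0, "z": 0, "wx": 0, "wy": 0, "wz": 0}, {"hand": 1, "x": 0, "y": 0, "z": 0, "wx": 0, "wy": 0, "wz": 0}, {"hand": 1, "x": 0, "y": 0, "z": 0, "wx": 0, "wy": 0, "wz": 0}]'

```text
time_s: 23.0
ee_pos: [472.0, -274.8, 32.0]
tcp_rot: [[-0.994, 0.105, 0.004], [0.105, 0.994, -0.002], [-0.004, -0.002, -1.0]]
force: [-0.0, -0.7, -1.6]
grip_width: 29.0
```

Request:
arm_command --targets '[{"hand": 1, "x": 0, "y": 0, "z": -0.5, "wx": 0, "wy": 0, "wz": 0}, {"hand": 1, "x": 0, "y": 0, "z": -0.9, "wx": 0, "wy": 0, "wz": 0}, {"hand": 1, "x": 0, "y": 0.2, "z": -0.9, "wx": 0, "wy": 0, "wz": 0}, {"hand": 1, "x": 0, "y": 0.5, "z": -0.9, "wx": 0, "wy": 0, "wz": 0}, {"hand": 1, "x": 0, "y": 0.5, "z": -0.9, "wx": 0, "wy": 0, "wz": 0}]'

```text
time_s: 23.42
ee_pos: [470.8, -249.7, 113.9]
tcp_rot: [[-0.994, 0.108, -0.005], [0.108, 0.994, 0.003], [0.005, 0.002, -1.0]]
force: [0.3, -1.0, -0.0]
grip_width: 29.1
```

Run:
```python
from h import *
st();cap('wrist','w17.png');heldtop(0,20,-6,4);p=heldtop(0,32,18,28)
c=dict(np.load('last_wrist.npz'));t=((wcloud(c)-c['ee'])@c['R'])
for v in range(200,330,6): print(v,t[v,316].round(1))
```

```text
t 23.42 p [ 470.8 -249.7  113.9] q [-27.9  10.3 -15.9  64.1  -0.  -21.8] F [ 0.3 -1.  -0. ] w 29.1
[[-0.994, 0.108, -0.005], [0.108, 0.994, 0.003], [0.005, 0.002, -1.0]]
2027 [3.06 0.2  1.51] circ 1.31 -0.0 19.29 normal [-0.002  0.005 -1.   ]
2906 [13.97  0.38 25.75] circ 3.21 0.28 26.39 normal [ 0.107 -0.    -0.994]
200 [  2.3   0.2 114.3]
206 [25.5  0.3 29.5]
212 [23.4  0.3 25.9]
218 [19.7  0.3 27.1]
224 [17.6  0.3 23.8]
230 [17.9  0.4 15.2]
236 [17.7  0.4  8.6]
242 [17.1  0.4  3.2]
248 [15.   0.4  1.4]
254 [-45.9   0.2 113.4]
260 [-52.5   0.2 114.9]
266 [-9.9  0.3 29. ]
272 [-9.2  0.3 21.2]
278 [-8.6  0.4 14. ]
284 [-8.7  0.4  8.4]
290 [-9.1  0.4  3.6]
296 [-11.4   0.4   1.6]
302 [-97.3   0.2 114. ]
308 [-103.5    0.2  112.8]
314 [-111.     0.2  113. ]
320 [-118.7    0.2  113.1]
326 [-125.8    0.2  112.3]
```

View pics/w17.png

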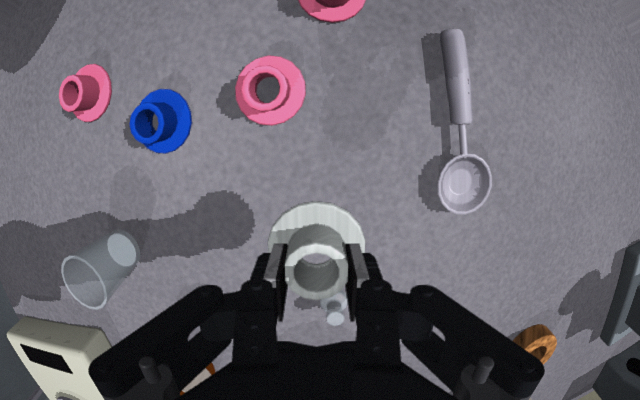

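Run:
```python
from h import *
go([553,185,275],toolR(0,0))
```

```text
shift rows 25 each [-0.068  0.881 -0.313] world d [ 80.6 434.  157.1]
turn rows 1 each [ 0.0002 -0.0001 -0.017 ] deg [ 0.07 -0.03 -6.11]
```

Request:
arm_command --targets '[{"hand": 1, "x": 0, "y": 0.5, "z": -0.6, "wx": 0, "wy": 0, "wz": -0.017}, {"hand": 1, "x": -0.18, "y": 0.98, "z": -0.4, "wx": 0, "wy": 0, "wz": 0}, {"hand": 1, "x": -0.18, "y": 0.98, "z": -0.4, "wx": 0, "wy": 0, "wz": 0}, {"hand": 1, "x": -0.18, "y": 0.98, "z": -0.4, "wx": 0, "wy": 0, "wz": 0}, {"hand": 1, "x": -0.18, "y": 0.98, "z": -0.4, "wx": 0, "wy": 0, "wz": 0}, {"hand": 1, "x": -0.18, "y": 0.98, "z": -0.4, "wx": 0, "wy": 0, "wz": 0}, {"hand": 1, "x": -0.18, "y": 0.98, "z": -0.4, "wx": 0, "wy": 0, "wz": 0}, {"hand": 1, "x": -0.18, "y": 0.98, "z": -0.4, "wx": 0, "wy": 0, "wz": 0}, {"hand": 1, "x": -0.18, "y": 0.98, "z": -0.4, "wx": 0, "wy": 0, "wz": 0}, {"hand": 1, "x": -0.18, "y": 0.98, "z": -0.4, "wx": 0, "wy": 0, "wz": 0}, {"hand": 1, "x": -0.18, "y": 0.98, "z": -0.4, "wx": 0, "wy": 0, "wz": 0}, {"hand": 1, "x": -0.18, "y": 0.98, "z": -0.4, "wx": 0, "wy": 0, "wz": 0}]'

```text
time_s: 24.47
ee_pos: [512.1, -17.1, 226.8]
tcp_rot: [[-1.0, -0.001, 0.003], [-0.001, 1.0, -0.002], [-0.003, -0.002, -1.0]]
force: [0.2, -0.0, -0.8]
grip_width: 29.0
```

Run:
```python
from h import *
st();go([553,185,275],toolR(0,0))
```

```text
t 24.47 p [512.1 -17.1 226.8] q [-1.8  5.7 -6.9 77.2 -0.1 -1.9] F [ 0.2 -0.  -0.8] w 29.0
[[-1.0, -0.001, 0.003], [-0.001, 1.0, -0.002], [-0.003, -0.002, -1.0]]
shift rows 12 each [-0.172  0.841 -0.202] world d [ 40.9 202.1  48.2]
turn rows 1 each [-0.0003  0.0005  0.0001] deg [-0.12  0.2   0.05]
```

Request:
arm_command --targets '[{"hand": 1, "x": -0.18, "y": 0.98, "z": -0.3, "wx": 0, "wy": 0, "wz": 0}, {"hand": 1, "x": -0.18, "y": 0.98, "z": -0.3, "wx": 0, "wy": 0, "wz": 0}, {"hand": 1, "x": -0.18, "y": 0.98, "z": -0.3, "wx": 0, "wy": 0, "wz": 0}, {"hand": 1, "x": -0.18, "y": 0.98, "z": -0.3, "wx": 0, "wy": 0, "wz": 0}, {"hand": 1, "x": -0.18, "y": 0.98, "z": -0.3, "wx": 0, "wy": 0, "wz": 0}, {"hand": 1, "x": -0.18, "y": 0.98, "z": -0.3, "wx": 0, "wy": 0, "wz": 0}, {"hand": 1, "x": -0.18, "y": 0.98, "z": -0.3, "wx": 0, "wy": 0, "wz": 0}, {"hand": 1, "x": -0.18, "y": 0.98, "z": -0.3, "wx": 0, "wy": 0, "wz": 0}, {"hand": 1, "x": -0.18, "y": 0.98, "z": -0.3, "wx": 0, "wy": 0, "wz": 0}, {"hand": 1, "x": -0.18, "y": 0.98, "z": -0.3, "wx": 0, "wy": 0, "wz": 0}, {"hand": 1, "x": 0, "y": 0, "z": 0, "wx": 0, "wy": 0, "wz": 0}]'

```text
time_s: 25.38
ee_pos: [548.0, 191.1, 293.3]
tcp_rot: [[-1.0, -0.005, 0.007], [-0.005, 1.0, -0.001], [-0.007, -0.001, -1.0]]
force: [-0.4, -1.3, -1.4]
grip_width: 29.4
```

Run:
```python
from h import *
st();go(SH+131.5*AX,toolR(5.75,30))
```

```text
t 25.38 p [548.  191.1 293.3] q [19.3 13.4 10.6 86.8 -0.2 19. ] F [-0.4 -1.3 -1.4] w 29.4
[[-1.0, -0.005, 0.007], [-0.005, 1.0, -0.001], [-0.007, -0.001, -1.0]]
shift rows 3 each [-0.216  0.755  0.5  ] world d [ 12.9  45.3 -30. ]
turn rows 5 each [-0.0008 -0.0164 -0.003 ] deg [ -1.53 -29.58  -5.32]
```

Request:
arm_command --targets '[{"hand": 1, "x": 0, "y": 0.45, "z": 0.1, "wx": -0.0008, "wy": -0.0164, "wz": -0.003}, {"hand": 1, "x": 0, "y": 0.45, "z": 0.1, "wx": -0.0008, "wy": -0.0164, "wz": -0.003}, {"hand": 1, "x": 0, "y": 0.45, "z": 0.1, "wx": -0.0008, "wy": -0.0164, "wz": -0.003}, {"hand": 1, "x": 0, "y": 0.45, "z": 0.1, "wx": -0.0008, "wy": -0.0164, "wz": -0.003}, {"hand": 1, "x": 0, "y": 0.4, "z": 0.1, "wx": -0.0008, "wy": -0.0164, "wz": -0.003}, {"hand": 1, "x": 0, "y": 0, "z": 0, "wx": 0, "wy": 0, "wz": 0}]'

```text
time_s: 25.88
ee_pos: [548.0, 234.0, 274.3]
tcp_rot: [[-0.857, -0.104, 0.504], [-0.095, 0.994, 0.045], [-0.506, -0.009, -0.863]]
force: [-0.8, 0.0, -2.5]
grip_width: 29.2
```

Run:
```python
from h import *
rel(1.6,31.5)
```

```text
t 25.88 bottom over shoulder 116.1 axis err tool x,y [ 7.21 -1.33] F [-0.8  0.  -2.5] w 29.2 turn [-0.001   0.0011  0.0013] q [ 28.  -7. -20.  48. -12.  19.]
```

Request:
arm_command --targets '[{"hand": 1, "x": -0.33, "y": 0.07, "z": 0.4, "wx": -0.001, "wy": 0.0011, "wz": 0.0013}, {"hand": 1, "x": 0.03, "y": 0, "z": 0.8, "wx": 0, "wy": 0, "wz": 0}, {"hand": 1, "x": 0.03, "y": 0, "z": 0.8, "wx": 0, "wy": 0, "wz": 0}, {"hand": 1, "x": 0, "y": 0, "z": 0.4, "wx": 0, "wy": 0, "wz": 0}, {"hand": 1, "x": 0, "y": 0, "z": 0, "wx": 0, "wy": 0, "wz": 0}]'

```text
time_s: 26.3
ee_pos: [579.8, 236.6, 238.4]
tcp_rot: [[-0.865, -0.097, 0.492], [-0.083, 0.995, 0.05], [-0.494, 0.003, -0.869]]
force: [-0.3, -0.7, -1.4]
grip_width: 28.7
```

Run:
```python
from h import *
rel(1.6,31.5)
```

```text
t 26.3 bottom over shoulder 69.1 axis err tool x,y [-1.98 -1.68] F [-0.3 -0.7 -1.4] w 28.7 turn [ 0.0001 -0.001  -0.0006] q [ 27.  -3. -21.  44. -10.  19.]
```

Request:
arm_command --targets '[{"hand": 1, "x": 0.15, "y": 0.1, "z": 0.4, "wx": 0, "wy": -0.001, "wz": 0}, {"hand": 1, "x": 0.06, "y": 0, "z": 0.3, "wx": 0, "wy": 0, "wz": 0}, {"hand": 1, "x": 0, "y": 0, "z": 0, "wx": 0, "wy": 0, "wz": 0}]'

```text
time_s: 26.55
ee_pos: [586.5, 238.6, 224.8]
tcp_rot: [[-0.863, -0.094, 0.497], [-0.08, 0.996, 0.05], [-0.499, 0.003, -0.866]]
force: [0.0, -0.0, -0.2]
grip_width: 29.3
```

Run:
```python
from h import *
rel(1.6,31.5);cap('wrist','w18.png')
d=cv2.imread('pics/w18.png')[180:340,230:410];cv2.imwrite('pics/w18c.png',cv2.resize(d,None,fx=3.5,fy=3.5,interpolation=3))
```

```text
t 26.55 bottom over shoulder 53.8 axis err tool x,y [-1.24 -0.34] F [ 0.  -0.  -0.2] w 29.3 turn [-0.0001 -0.0001 -0.0011] q [ 27.  -2. -22.  42. -10.  19.]
```

View pics/w18c.png

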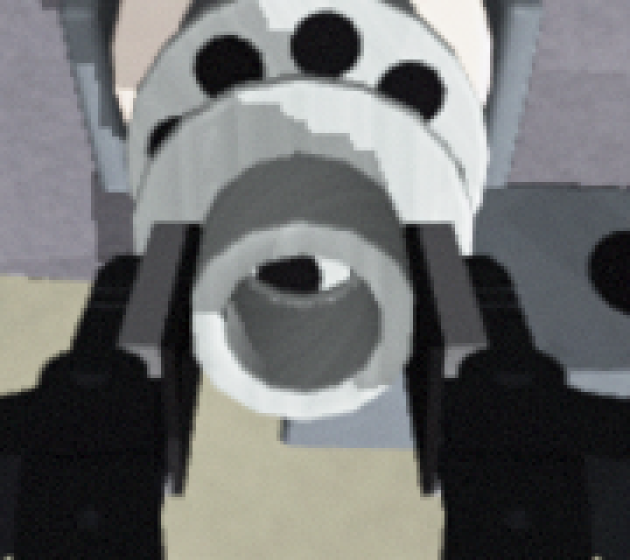

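Request:
arm_command --targets '[{"hand": 1, "x": 0.09, "y": 0.02, "z": 0.15, "wx": 0, "wy": 0, "wz": -0.001}, {"hand": 1, "x": 0.02, "y": 0, "z": 0.3, "wx": 0, "wy": 0, "wz": 0}, {"hand": 1, "x": 0, "y": 0, "z": 0, "wx": 0, "wy": 0, "wz": 0}]'

```text
time_s: 26.85
ee_pos: [589.3, 239.7, 216.9]
tcp_rot: [[-0.861, -0.1, 0.498], [-0.087, 0.995, 0.051], [-0.501, 0.0, -0.866]]
force: [0.1, 0.1, -0.6]
grip_width: 29.4
```

Run:
```python
from h import *
rel(1.6,31.5)
```

```text
t 26.85 bottom over shoulder 45.6 axis err tool x,y [0.16 0.5 ] F [ 0.1  0.1 -0.6] w 29.4 turn [ 0.0001  0.0001 -0.    ] q [ 27.  -2. -23.  41. -10.  18.]
```

Request:
arm_command --targets '[{"hand": 1, "x": 0.02, "y": -0.02, "z": 0.3, "wx": 0, "wy": 0, "wz": 0}, {"hand": 1, "x": 0.02, "y": 0, "z": 0.25, "wx": 0, "wy": 0, "wz": 0}, {"hand": 1, "x": 0, "y": 0, "z": 0.12, "wx": 0, "wy": 0, "wz": 0}]'

```text
time_s: 27.1
ee_pos: [595.7, 240.3, 205.0]
tcp_rot: [[-0.86, -0.101, 0.499], [-0.087, 0.995, 0.052], [-0.502, 0.001, -0.865]]
force: [-0.4, 0.2, -0.5]
grip_width: 29.2
```

Run:
```python
from h import *
rel(1.6,31.5)
```

```text
t 27.1 bottom over shoulder 32.0 axis err tool x,y [0.48 0.46] F [-0.4  0.2 -0.5] w 29.2 turn [0.0002 0.0004 0.    ] q [ 26.  -1. -23.  39. -10.  18.]
```

Request:
arm_command --targets '[{"hand": 1, "x": 0, "y": -0.01, "z": 0.12, "wx": 0, "wy": 0.0004, "wz": 0}, {"hand": 1, "x": 0, "y": 0, "z": 0.12, "wx": 0, "wy": 0, "wz": 0}]'

```text
time_s: 27.27
ee_pos: [597.4, 240.5, 203.7]
tcp_rot: [[-0.861, -0.102, 0.498], [-0.087, 0.995, 0.052], [-0.501, 0.002, -0.865]]
force: [-33.7, -8.4, 31.8]
grip_width: 29.2
```

Run:
```python
from h import *
rel(1.6,31.5)
```

```text
t 27.27 bottom over shoulder 30.1 axis err tool x,y [-0.26  0.48] F [-33.7  -8.4  31.8] w 29.2 turn [0.0004 0.0002 0.0001] q [ 26.  -1. -23.  39. -10.  18.]
```

Seated at 30.1; release and check.

Request:
arm_command --targets '[{"hand": 0, "x": 0, "y": 0, "z": 0, "wx": 0, "wy": 0, "wz": 0}, {"hand": 0, "x": 0, "y": 0, "z": 0, "wx": 0, "wy": 0, "wz": 0}, {"hand": 0, "x": 0, "y": 0, "z": 0, "wx": 0, "wy": 0, "wz": 0}, {"hand": 0, "x": 0, "y": 0, "z": 0, "wx": 0, "wy": 0, "wz": 0}, {"hand": 0, "x": 0, "y": 0, "z": 0, "wx": 0, "wy": 0, "wz": 0}, {"hand": 0, "x": 0, "y": 0, "z": 0, "wx": 0, "wy": 0, "wz": 0}]'

```text
time_s: 27.77
ee_pos: [598.0, 240.7, 205.6]
tcp_rot: [[-0.86, -0.102, 0.501], [-0.087, 0.995, 0.054], [-0.504, 0.003, -0.864]]
force: [-0.4, 0.8, -0.3]
grip_width: 85.8
```

Request:
arm_command --targets '[{"hand": 0, "x": 0.02, "y": 0, "z": -0.5, "wx": 0, "wy": 0, "wz": 0}, {"hand": 0, "x": 0.02, "y": 0, "z": -0.9, "wx": 0, "wy": 0, "wz": 0}, {"hand": 0, "x": 0, "y": 0, "z": -0.9, "wx": 0, "wy": 0, "wz": 0}, {"hand": 0, "x": 0, "y": 0, "z": -0.5, "wx": 0, "wy": 0, "wz": 0}, {"hand": 0, "x": 0, "y": 0, "z": 0, "wx": 0, "wy": 0, "wz": 0}, {"hand": 0, "x": 0, "y": 0, "z": 0, "wx": 0, "wy": 0, "wz": 0}]'

```text
time_s: 28.27
ee_pos: [567.0, 237.1, 255.3]
tcp_rot: [[-0.861, -0.101, 0.499], [-0.087, 0.995, 0.052], [-0.501, 0.002, -0.865]]
force: [-0.3, 0.0, 0.4]
grip_width: 85.3
```

Run:
```python
from h import *
st();cap('wrist','w19.png');top_on_spindle(56,64,10.5,20);top_on_spindle(32,38,18,30);top_on_spindle(27,32.5,28.5,36);cap('top','t2.png')
```

```text
t 28.27 p [567.  237.1 255.3] q [ 27.4  -4.6 -20.6  45.6 -10.6  18.9] F [-0.3  0.   0.4] w 85.3
[[-0.861, -0.101, 0.499], [-0.087, 0.995, 0.052], [-0.501, 0.002, -0.865]]
860 h med 60.22 circ 3.4 0.6 16.1 angle 0.071
2075 h med 35.09 circ -0.5 0.3 29.5 angle 0.013
1336 h med 29.78 circ 2.2 0.8 33.1 angle 0.051
```

View pics/w19.png

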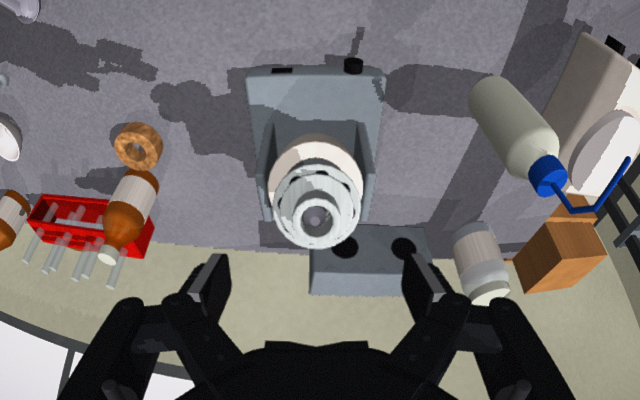

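View pics/t2.png

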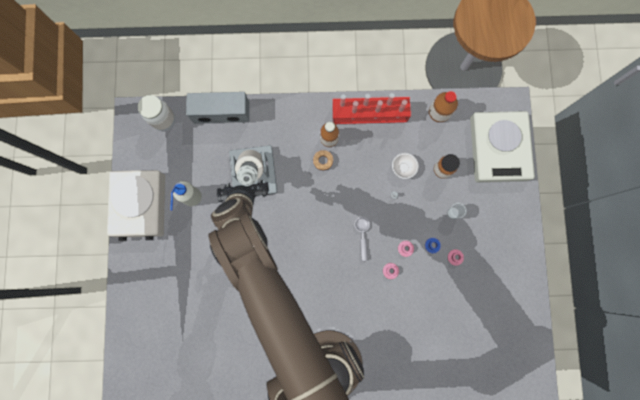

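Run:
```python
from h import *
c=dict(np.load('last_wrist.npz'));w=wcloud(c).reshape(-1,3)-SH;T=toolR(5.75,30);h=w@AX;e=w@T
for nm,h0,h1,cx,r0,r1 in (('hub',57,63.5,2,11.5,15),('flange',32.8,38,2,18,26),('hub side',42,56,0,0,22)):
    k=(h>h0)&(h<h1)&(abs(np.hypot(e[:,0]-cx,e[:,1])-(r0+r1)/2)<(r1-r0)/2)
    A=np.c_[e[k][:,:2],np.ones(k.sum())];y=h[k]
    for i in range(4):
        s=np.linalg.lstsq(A,y,rcond=None)[0];d=y-A@s;g=abs(d)<2*d.std();A=A[g];y=y[g]
    print(nm,k.sum(),'plane slope',s.round(3),'x',np.percentile(e[k][:,0],[1,99]).round(1),'y',np.percentile(e[k][:,1],[1,99]).round(1))
k=(h>58)&(h<63)&(np.hypot(e[:,0],e[:,1])<25);print('hub top extent',np.percentile(e[k][:,:2],[0.5,99.5],axis=0).round(1))
k=(h>32.8)&(h<38)&(np.hypot(e[:,0],e[:,1])<40);print('flange extent',np.percentile(e[k][:,:2],[0.5,99.5],axis=0).round(1))
```

```text
hub 572 plane slope [-4.8000e-02  1.0000e-03  6.0653e+01] x [-11.6  16.6] y [-14.2  14.6]
flange 1571 plane slope [-5.6000e-02  7.0000e-03  3.5829e+01] x [-21.9  27. ] y [-24.8  25.1]
hub side 784 plane slope [-2.1000e-02  1.0000e-02  4.7604e+01] x [-8.  18.8] y [-12.6  14.4]
hub top extent [[-11.6 -14.9]
 [ 18.8  15.9]]
flange extent [[-26.2 -25.3]
 [ 27.8  26.4]]
```

Run:
```python
from h import *
c=dict(np.load('last_wrist.npz'));w=wcloud(c).reshape(-1,3)-SH;T=toolR(5.75,30);h=w@AX;e=w@T;fr=c['frame'].reshape(-1,3).astype(int)
def f(nm,k):
    A=np.c_[e[k][:,:2],np.ones(k.sum())];y=h[k]
    for i in range(5):
        s=np.linalg.lstsq(A,y,rcond=None)[0];d=y-A@s;g=abs(d)<2.2*d.std();A=A[g];y=y[g]
    print(nm,k.sum(),s.round(3),d.std().round(2))
r=np.hypot(e[:,0],e[:,1])
f('drum',(h>-36)&(h<-24)&(r<46)&(r>28))
f('disc',(h>26)&(h<32.4)&(r<34)&(r>28.5))
# flange, excluding disc via wide band
r2=np.hypot(e[:,0]-2,e[:,1]);f('flange',(h>30.5)&(h<40)&(r2<25)&(r2>18.5))
c=cap('wrist','w20.png');c=dict(np.load('last_wrist.npz'));w=wcloud(c).reshape(-1,3)-SH;h=w@AX;e=w@T;r=np.hypot(e[:,0],e[:,1]);r2=np.hypot(e[:,0]-2,e[:,1])
f('drum',(h>-36)&(h<-24)&(r<46)&(r>28));f('flange',(h>30.5)&(h<40)&(r2<25)&(r2>18.5));f('hub',(h>56)&(h<65)&(r2<15)&(r2>11.5))
d=c['frame'][150:260,250:380,::-1];cv2.imwrite('pics/w20c.png',cv2.resize(d,None,fx=5,fy=5,interpolation=3))
```

```text
drum 2185 [-1.0000e-03  1.0000e-03 -2.9974e+01] 0.68
disc 1248 [-4.7000e-02  6.0000e-03  3.0565e+01] 0.59
flange 1243 [-5.7000e-02  6.0000e-03  3.5889e+01] 0.55
drum 2195 [ 2.0000e-03  1.0000e-03 -3.0004e+01] 0.7
flange 1262 [-5.5000e-02  5.0000e-03  3.5817e+01] 0.54
hub 577 [-5.500e-02  1.000e-03  6.073e+01] 0.58
```

View pics/w20c.png

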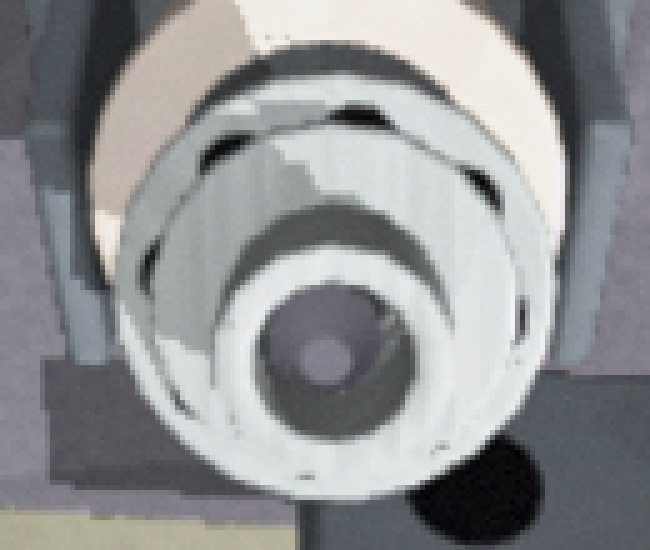

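Request:
arm_command --targets '[{"hand": 0, "x": 0, "y": 0, "z": -0.3, "wx": 0, "wy": 0, "wz": 0}, {"hand": 0, "x": 0, "y": 0, "z": 0, "wx": 0, "wy": 0, "wz": 0}, {"hand": 0, "x": 0, "y": 0, "z": 0, "wx": 0, "wy": 0, "wz": 0}, {"hand": 0, "x": 0, "y": 0, "z": 0, "wx": 0, "wy": 0, "wz": 0}, {"hand": 0, "x": 0, "y": 0, "z": 0, "wx": 0, "wy": 0, "wz": 0}, {"hand": 0, "x": 0, "y": 0, "z": 0, "wx": 0, "wy": 0, "wz": 0}, {"hand": 0, "x": 0, "y": 0, "z": 0, "wx": 0, "wy": 0, "wz": 0}, {"hand": 0, "x": 0, "y": 0, "z": 0, "wx": 0, "wy": 0, "wz": 0}, {"hand": 0, "x": 0, "y": 0, "z": 0, "wx": 0, "wy": 0, "wz": 0}, {"hand": 0, "x": 0, "y": 0, "z": 0, "wx": 0, "wy": 0, "wz": 0}]'

```text
time_s: 29.25
ee_pos: [563.6, 236.0, 255.5]
tcp_rot: [[-0.864, -0.101, 0.493], [-0.088, 0.995, 0.049], [-0.495, -0.001, -0.869]]
force: [-0.4, 0.8, -0.6]
grip_width: 84.9
```

Run:
```python
from h import *
st();c=cap('wrist','w21.png');c=dict(np.load('last_wrist.npz'));T=toolR(5.75,30);w=wcloud(c).reshape(-1,3)-SH;h=w@AX;e=w@T;r=np.hypot(e[:,0],e[:,1]);r2=np.hypot(e[:,0]-2,e[:,1])
def f(nm,k):
    A=np.c_[e[k][:,:2],np.ones(k.sum())];y=h[k]
    for i in range(5):
        s=np.linalg.lstsq(A,y,rcond=None)[0];d=y-A@s;g=abs(d)<2.2*d.std();A=A[g];y=y[g]
    print(nm,k.sum(),s.round(3),d.std().round(2))
f('drum',(h>-36)&(h<-24)&(r<46)&(r>28));f('disc',(h>26)&(h<33)&(r<34)&(r>28.5));f('flange',(h>30.5)&(h<40)&(r2<25)&(r2>18.5));f('hub',(h>56)&(h<65)&(r2<15)&(r2>11.5))
k=(h>57)&(h<64)&(r<22);print((cv2.minEnclosingCircle(e[k][:,:2].astype(np.float32))))
```

```text
t 29.25 p [563.6 236.  255.5] q [ 27.5  -4.7 -20.5  46.3 -10.6  19.1] F [-0.4  0.8 -0.6] w 84.9
[[-0.864, -0.101, 0.493], [-0.088, 0.995, 0.049], [-0.495, -0.001, -0.869]]
drum 2145 [ 1.0000e-03  0.0000e+00 -3.0024e+01] 0.71
disc 1265 [-4.9000e-02  7.0000e-03  3.0632e+01] 0.58
flange 1215 [-5.5000e-02  6.0000e-03  3.5792e+01] 0.56
hub 551 [-5.0000e-02  5.0000e-03  6.0657e+01] 0.57
((3.695225238800049, 0.4942202568054199), 15.879234313964844)
```

```bash
python3 -c "
from h import *
print(manip.hand_in())"
```

```text
the job is handed in; nothing more can be done
None
```

The spacer, then the disc, then the silver bushing (flange first) are threaded on the spindle. The gripper is open and clear of them, and I handed the job in at about 29 s of the 72 s.

- **Seating:** each part met a firm stop under light pressing. The arm read lower faces at -0.3, 21.8 and 30.1 mm from the shoulder, where 0, 22 and 30 were wanted.
- **Squareness disagreed:** after the disc went on, the wrist camera showed it square within 0.013 rad. After the bushing was released, the disc and bushing leaned about 0.05–0.06 rad downhill from the spindle axis, so they are not perfectly square. That is inside the 0.1 rad limit and was unchanged about a second later.
- **Offset and height of the bushing:** its flange sits about 2 mm off the axis (limit 4) and about 0.8 mm high (limit 3). I worked the offset out from its measured top and lean.
- **Not measured:** I could not see the spacer once it was covered, so its final lean is unmeasured. The disc's offset was last measured before the bushing went on.
- **Bystanders:** by eye, the last overhead picture shows them all standing where they were. I did not measure their shifts.

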